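# Hook the retaining ring off the trimming-wheel spindle

## Task

Take the red-handled hooked pick out of its wooden block, hook it under the pull loop of the orange spring ring on the leaning spindle and pull the ring out of its groove with the pick, keeping the gripper off the ring. Leave the ring lying in the blue tray under the spindle, then stand the pick back upright in its block, and do not push the pots, jar and other things about.

Things in the scene. Friction and masses are not known exactly. Their poses are not given: they have to be found in the camera images.
- pick: Loose hooked pick, 110 g. Origin on its axis at the underside of its 40 mm wide, 6 mm thick collar, which rests on the block. +z up the handle: red, 18 x 18 mm square (faces square to x and y), from 6 to 86 mm above the origin. Below: steel shank 5 mm thick, 62 mm long, ending in a toe that points to +x, its end 11 mm from the shank's axis.
- hook (a point): On the pick: the bend of the hook, on the shank's axis 62 mm below the pick's origin; the metal reaches 2.5 mm lower. The toe runs from here to the pick's +x, rising 2 mm.
- holder: Fixed wooden block, 70 x 70 x 85 mm high, origin at the centre of its underside; a 29 mm round hole goes straight down through its middle. The pick stands in it, collar on the top.
- stand: Fixed trimming-wheel stand; origin on the table below the groove. Spindle leans 35 degrees from upright towards the stand's -y. White lamp head on a column: spans y -25 to +60, x -18 to +18, z 255 to 277 mm; its arm and column go on to y +145. Below the spindle a blue tray, x -75 to +75, y -125 to +30, walls 22 mm high; base x -55 to +55, y +35 to +165.
- groove (a point): Centre of the spindle's groove, 140 mm above the table. Groove 14 mm in diameter, 6 mm wide along the spindle; the head beyond it is 22 mm in diameter and ends 9 mm up the axis from here. A 72 mm hub disc lies square to the spindle, its face 20 mm below here along the axis.
- shaft_top (a point): A point on the spindle's axis in free air, 100 mm out from the groove: groove to here is the spindle's direction.
- tray (a point): Middle of the blue tray's floor (4 mm above the table), axes as the stand's; inside 142 mm (x) by 147 mm (y).
- clip: Loose orange spring ring, 50 g, a C of 4.4 mm round wire, 23 mm across, with a pull loop. Origin at the ring's centre, in the groove at the start; z up along the spindle, +x towards the loop, which points down the slope. Its two jaws are sprung: pulled along +x with roughly 10 N it opens, and is off after some 8 mm of travel; then it hangs on the hook or drops.
- loop (a point): Centre of the ring's pull loop, 20.5 mm from the ring's centre along the ring's x. Opening: x 12 to 31 mm from the ring's centre, 12.6 mm wide; the loop's end bar is 33 mm from the ring's centre.
- jar: Bystander: blue glaze jar with black cap, 62 mm wide, 95 mm high; origin under its centre.
- bowl: Bystander: pale green bowl, 100 mm wide, 50 mm high; origin under its centre.
- vase: Bystander: pale blue cone-shaped vase with black neck, 84 mm wide, 130 mm high; origin under its centre.
- vase2: Bystander: a second such vase, 84 mm wide, 130 mm high, close beside the tray, nearer the robot; origin under its centre.
- bowl2: Bystander: white bowl, 110 mm wide, 50 mm high; origin under its centre.
- brush: Bystander: glaze brush lying on the table, 170 mm long along its x; origin at its middle.
- prop: Bystander: terracotta kiln prop, upright cylinder 36 mm wide, 80 mm high, close beside the tray on the far side; origin under its centre.
Mind the look-alikes: they are no part of the job. Of the things that look like the pick, the middle-sized one is meant.

How it is judged:
On the way, in this order (a step that is already met when the one before it is completed fails the run):
1. the pick is lifted clear of its block (z of pick in the frame of holder above 0.155 m), for 0.1 s.
2. the pick's hook is through the ring's loop, its toe below the ring, while the ring still sits in its groove (distance between clip and groove below 0.006 m and z of hook in the frame of clip between -0.02 and -0.003 m and x of hook in the frame of clip between 0.008 and 0.033 m and y of hook in the frame of clip between -0.009 and 0.009 m), for 0.1 s.
3. the ring is out of its groove, clear of the spindle (distance between clip and groove above 0.03 m), for 0.1 s.
At the end, for the whole second after the job is handed in: The ring lies at rest in the blue tray (its centre inside the walls and less than 30 mm above the tray's floor); the pick stands upright (within 0.1 rad) in its block, collar down on the block's top, released and at rest (x of clip in the frame of tray between -0.07 and 0.07 m and y of clip in the frame of tray between -0.072 and 0.072 m and z of clip in the frame of tray below 0.03 m and linear speed of each of clip, pick below 0.02 m/s and horizontal distance between pick and holder below 0.014 m and z of pick in the frame of holder between 0.08 and 0.09 m and angle between pick's own z axis and vertical below 0.1 rad); the robot touches nothing.
It fails at once if the gripper touches the ring (contact force between any of the fingers, the arm and clip above 0.5 N).
It fails at once if a pot, jar or other bystander is pushed more than 30 mm (distance of any of jar, bowl, vase, vase2, bowl2, brush, prop from where it was at the start of the episode above 0.03 m).
It also fails if it takes over 59 s, if anything falls off the work surface, if the arm or the gripper's body presses on something with over 40 N, if the wrist force passes 120 N, or if a joint passes its speed limit or range.

## Robot

A 6-joint arm with a two-finger parallel gripper is mounted at the origin on the work surface. World frame = base frame: x ahead of the robot, y to its left, z up, the work surface at z = 0. Lengths are in m, angles in rad, forces in N, time in s.
With the tool pointing down it reaches from about 0.275 to 0.725 m from the base axis. Payload 15.9 kg.
Tool frame: the origin (TCP) lies on the centre line of the jaws, within the pads' length; the fingertips stand 22 mm ahead of it and the grasp point (between the pads) lies 3 mm ahead of it; y points along the fingers, z is the direction in which the jaws open and shut, and the axes are right-handed (so a half turn about y gives the same grasp; the last joint's range is limited). The gripper opens to 85 mm and grips with 20 to 120 N. Pads are 22 mm wide; open, the fingers measure 114 mm over their backs; the gripper's body (76 mm by 85 mm) begins 54 mm behind the grasp point. The pads swing forward as they close: fully open they stand 13 mm farther back than shut.
Start: joints at [1.327, 0.213, -0.034, 1.323, 0, 1.571], TCP at [0.121, 0.485, 0.253] pointing down, gripper open.
Joint ranges: [-2.98, 2.98], [-0.74, 1.72], [-1.14, 1.35], [-2.1, 2.04], [-1.57, 1.44], [-3.14, 3.14]. Speed limits (rad/s): [1.89, 1.89, 2.39, 2.57, 3.14, 3.14].

## Interface

Orientations are given as a 3x3 rotation matrix whose columns are the frame's x, y, z axes.
In Python, from cell import env, cams gives the robot as it stands.
- The arm moves only by the tool step_arm, never from a script. Its argument "motion" is a list of rows, each an object of numbers: "fingers": the gripper command: -1 is fully open, 1 is shut, values between are in proportion; "tx", "ty", "tz": the shift along the tool's x, y, z in m; "turn": the turn about the tool's y in degrees. In form: [{"fingers": .., "tx": .., "ty": .., "tz": .., "turn": ..}, ...]. A call has 1 to 8 rows; each row is the pose to reach, as a shift and turn from the pose measured when the call began, along the tool's axes at that moment; what a row does not reach only later rows make up. A row lasts 1/10 s, in which the tool goes at most 50 mm and 8.59 degrees, less where a joint would pass 70% of its speed; a pose out of reach is approached as far as the arm can. A call with a gripper value outside its range is refused whole. The fingers move at their own pace and stop on an object; "grip_force" is the grip in N (left out, the last holds). Time passes only in rows, so rows that repeat a pose let the fingers close. It gives the time, the measured TCP pose, the force and the opening at its end, in the units of the state.
- env.observe(): the state, without advancing time (a new reading comes with each control period).
- cams.snapshot(name): name is "side" or "top" or "wrist"; returns a dict with "color" (400x640x3 uint8, red, green, blue), "depth" (400x640 float32, m along the optical axis (not along the pixel's ray), 0 where there is no reading), "fx", "fy", "cx", "cy" (pixels), "R" (3x3) and "t" (3): a world point X has camera coordinates R X + t. Camera axes: x right, y down, z forward; pixel columns grow to the right and rows downward; lengths in m; the calibration is good to about 2 mm. The wrist camera is an equidistant fisheye: a pixel r from the principal point sees the ray r / f radians off the axis. A picture is of the moment at which its call begins.
- env.finish_job(): hands the job in, once; it reports no verdict.
The state is a dict: "t": time; "qpos": joint angles; "joint_vel": joint speeds; "joint_efforts": joint torques, N m; "position": TCP position; "eef_rot": TCP orientation; "contact_force": force on the tool from outside, world axes, zero at the start; "wrist_torque": the same for the moment, N m; "finger_gap": finger opening in m.
Only numpy, scipy, OpenCV 4.12 (cv2) and the standard library are available. Lean on these libraries where they do the work, as an engineer would, in place of code of your own. Each camera call takes 0.05 s, during which the arm holds its last target.

## Working session

There is one attempt and no reset: what is moved stays moved. The work goes in short steps, Python scripts to look and compute and a tool call to move; the robot and the scene stay as the last step left them, time stands still between calls to the robot, and variables do not carry over. Pictures are saved under pics/ and viewed, and the job is handed in when it is done.

Besides the shell and the picture viewer there is one more tool, called after "Emit:" by a JSON object that holds its "op" and its "data". step_arm: Moves the arm, as the interface text tells. Its arguments: {"type":"object","properties":{"motion":{"type":"array"},"grip_force":{"type":"number"}},"required":["motion"]}

```bash
ls; mkdir -p pics; python3 - <<'E'
from cell import env,cams
import cv2,numpy as np
o=env.observe()
for k,v in o.items(): print(k,np.round(v,4).tolist())
for n in ["side","top","wrist"]:
    s=cams.snapshot(n); cv2.imwrite(f"pics/{n}0.png",s["color"][:,:,::-1])
    print(n,s["fx"],s["fy"],s["cx"],s["cy"],np.round(s["R"],4).tolist(),np.round(s["t"],4).tolist())
    np.savez(f"{n}0.npz",**s)
E
```

```text
pics
t 0.0
qpos [1.327, 0.2134, -0.0351, 1.3235, 0.0, 1.5708]
joint_vel [-0.0004, 0.0019, -0.0003, 0.0004, 0.0006, -0.0012]
joint_efforts [-0.0052, -68.6165, 48.7117, 0.0178, -0.0005, 0.0]
position [0.1206, 0.4849, 0.2528]
eef_rot [[0.9704, -0.0003, 0.2414], [-0.2414, -0.0011, 0.9704], [-0.0, -1.0, -0.0012]]
contact_force [0.4193, 0.1347, -0.0664]
wrist_torque [0.0366, -0.0066, 0.0065]
finger_gap 0.0852
side 373.3127076424011 373.3127076424011 317.8794319210424 199.24809523232062 [[0.9522, -0.3051, -0.0137], [-0.2498, -0.7524, -0.6095], [0.1756, 0.5838, -0.7926]] [-0.5774, 0.1597, 0.8563]
top 386.3079423753984 386.3079423753984 318.96924481048757 205.03903793181567 [[-0.0186, -0.9998, -0.0049], [-0.9887, 0.0191, -0.1488], [0.1489, 0.002, -0.9888]] [-0.0547, 0.6205, 0.9002]
wrist 309.70691628693146 309.70691628693146 316.9048259975011 196.6601480526063 [[0.2415, 0.9704, 0.0], [0.9248, -0.2302, 0.3031], [0.2941, -0.0732, -0.953]] [-0.5015, -0.0393, 0.38]
```

View pics/side0.png

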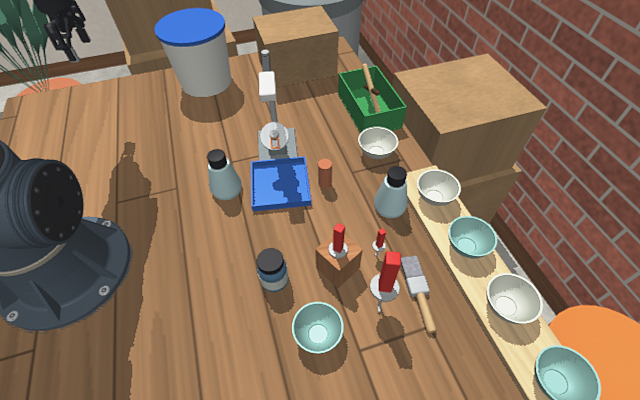

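View pics/top0.png

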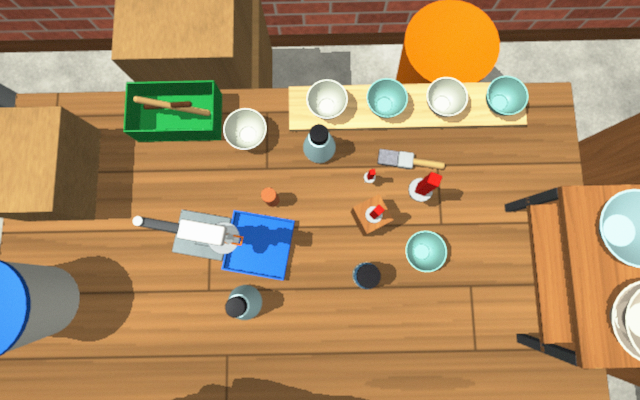

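View pics/wrist0.png

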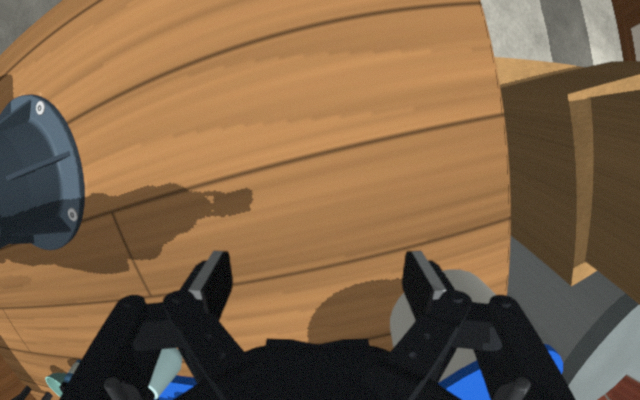

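The pick in its block is at about (375,213) in top and (338,240) in side. The stand and ring are at about (235,238) in top. I'll zoom in.

```bash
cat > h.py <<'E'
import numpy as np,cv2
def load(n): return dict(np.load(n))
def ray(s,u,v):
    d=np.array([(u-s["cx"])/s["fx"],(v-s["cy"])/s["fy"],1.0])
    return -s["R"].T@s["t"], s["R"].T@d
def plane(s,u,v,z):
    c,d=ray(s,u,v); return c+d*(z-c[2])/d[2]
def dp(s,u,v):
    c,d=ray(s,u,v); return c+d*float(s["depth"][int(v),int(u)])
def proj(s,X):
    p=s["R"]@np.asarray(X)+s["t"]; return s["fx"]*p[0]/p[2]+s["cx"],s["fy"]*p[1]/p[2]+s["cy"]
def tri(s1,p1,s2,p2):
    A=[];b=[]
    for s,p in((s1,p1),(s2,p2)):
        c,d=ray(s,*p); d=d/np.linalg.norm(d); M=np.eye(3)-np.outer(d,d); A.append(M);b.append(M@c)
    X=np.linalg.lstsq(np.vstack(A),np.hstack(b),rcond=None)[0]; return X
def crop(s,u0,v0,u1,v1,k,f):
    im=s["color"][v0:v1,u0:u1,::-1]; cv2.imwrite(f,cv2.resize(im,None,fx=k,fy=k,interpolation=cv2.INTER_CUBIC))
E
python3 - <<'E'
from h import *
s=load("side0.npz");t=load("top0.npz")
crop(s,240,120,320,220,6,"pics/s_stand.png")
crop(t,170,195,300,285,6,"pics/t_stand.png")
crop(s,300,215,410,300,7,"pics/s_pick.png")
crop(t,345,160,445,240,7,"pics/t_pick.png")
E
```

```text
(no output)
```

View pics/s_stand.png

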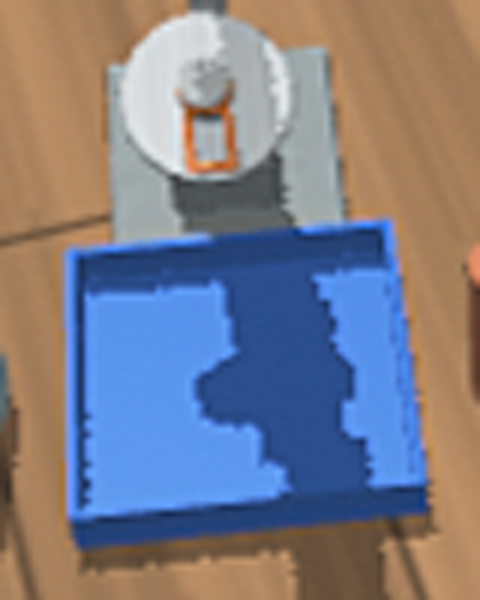

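View pics/t_stand.png

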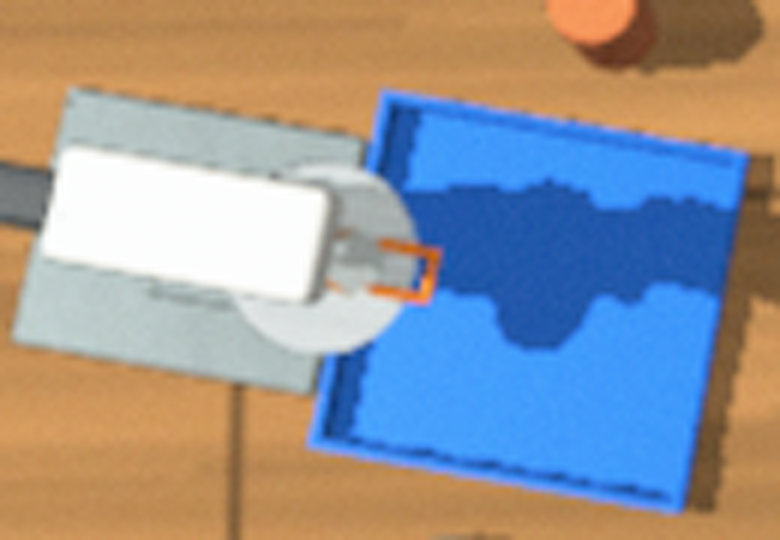

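View pics/s_pick.png

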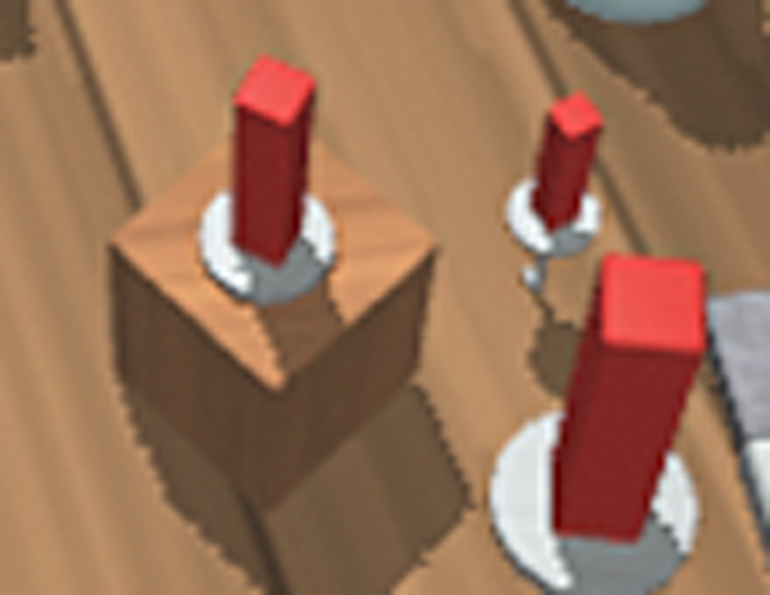

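View pics/t_pick.png

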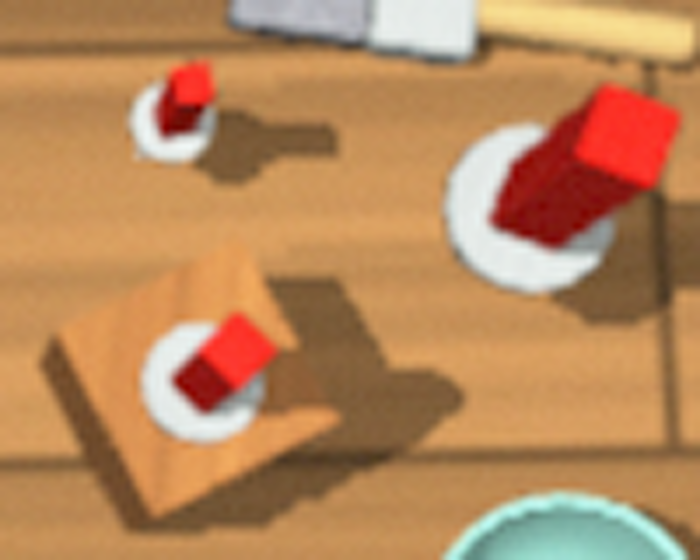

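Both views show what I need. The loop points down-slope towards the tray, and the lamp head overhangs the ring. The toe is hidden in the block. Next I'll measure the positions.

```bash
cat > m1.py <<'E'
from h import *
s=load("side0.npz");t=load("top0.npz")
def cloud(S):
    v,u=np.mgrid[0:400,0:640]; z=S["depth"]
    d=np.stack([(u-S["cx"])/S["fx"]*z,(v-S["cy"])/S["fy"]*z,z],-1)
    return (d-S["t"])@S["R"]
def hsv(S): return cv2.cvtColor(S["color"],cv2.COLOR_RGB2HSV)
def comps(m,amin=8):
    n,l,st,c=cv2.connectedComponentsWithStats(m.astype(np.uint8))
    return [(l==i,c[i],st[i]) for i in range(1,n) if st[i][4]>=amin]
if __name__=="__main__":
    for n,S in(("side",s),("top",t)):
        P=cloud(S);H=hsv(S)
        print(n)
        # red handles
        m=((H[...,0]<6)|(H[...,0]>174))&(H[...,1]>200)&(H[...,2]>60)
        for c,ct,st in comps(m):
            p=P[c]; top=(P[...,2]>p[:,2].max()-0.012)&c
            print(" red",ct.round(1),st[4],"top z",p[:,2].max().round(4),"topmean",P[top].mean(0).round(4))
        m=(H[...,0]>105)&(H[...,0]<118)&(H[...,1]>150)
        for c,ct,st in comps(m,800):
            w=c&(P[...,2]>0.017)&(P[...,2]<0.028)
            hull=cv2.minAreaRect(P[c&(P[...,2]<.03)][:,:2].astype(np.float32)*1000)
            hw=cv2.minAreaRect(P[w][:,:2].astype(np.float32)*1000)
            print(" blue",ct,st[4],hull,hw,cv2.boxPoints(hw).round(1).tolist())
        m=(H[...,0]>5)&(H[...,0]<16)&(H[...,1]>190)&(H[...,2]>120)
        for c,ct,st in comps(m,4):
            print(" or",ct.round(1),st,P[c].mean(0).round(4),P[c][:,2].min().round(3),P[c][:,2].max().round(3))
E
python3 m1.py
```

```text
side
 red [379. 285.] 9 top z 0.1275 topmean [ 0.6289 -0.3055  0.1244]
 blue [189.57594937  26.74001947] 2054 ((554.540771484375, 1724.7352294921875), (933.1796264648438, 0.0), -93.41584777832031) ((0.0, 0.0), (0.0, 0.0), 0.0) [[0.0, 0.0], [0.0, 0.0], [0.0, 0.0], [0.0, 0.0]]
 blue [279.60705198 183.59941839] 2751 ((528.728271484375, 86.51221466064453), (158.84991455078125, 148.82684326171875), 79.11339569091797) ((527.9182739257812, 86.67466735839844), (158.8986358642578, 147.09226989746094), 79.14429473876953) [[440.70001220703125, 22.5], [585.2000122070312, -5.199999809265137], [615.0999755859375, 150.89999389648438], [470.70001220703125, 178.60000610351562]]
 or [271.1 140.1] [271 138   2   6   7] [0.5273 0.1235 0.1315] 0.127 0.136
 or [278.  142.5] [278 141   1   4   4] [0.542  0.1142 0.1276] 0.124 0.131
top
 red [370.9 173.5] 50 top z 0.1103 topmean [ 0.6844 -0.1897  0.1077]
 red [428.6 183.1] 332 top z 0.9822 topmean [ 0.4784 -0.0684  0.9822]
 red [376.7 211.3] 90 top z 0.1745 topmean [ 0.5872 -0.1914  0.1707]
 blue [263.58767014 241.46557246] 2498 ((529.0664672851562, 87.64514
[... 167 characters left out ...]
812) [[440.70001220703125, 26.0], [585.4000244140625, -1.899999976158142], [614.5999755859375, 149.89999389648438], [470.0, 177.8000030517578]]
 or [428.    4.5] [419   1  19  10  19] [ 1.4794 -0.5104 -0.4086] -0.497 -0.296
 or [467.5   3. ] [455   0  26  10  26] [ 1.5245 -0.6921 -0.4676] -0.515 -0.295
 or [413.3  16. ] [411  13   6   7   7] [ 1.3546 -0.4191 -0.2972] -0.301 -0.292
 or [487.8  16. ] [484  12   8   9   9] [ 1.5281 -0.8152 -0.5611] -0.594 -0.532
 or [407.8  25. ] [407  23   3   5   5] [ 1.3205 -0.3977 -0.2983] -0.3 -0.297
 or [496.8  31.5] [493  23   7  18  18] [ 1.5222 -0.9027 -0.6691] -0.729 -0.607
 or [408.6  69.9] [397  29  34  54 542] [ 1.1802 -0.4061 -0.3605] -0.682 0.982
```

```bash
cat > geo.py <<'E'
import numpy as np
sy=np.array([0.189,0.982,0]);sy/=np.linalg.norm(sy);sx=np.array([sy[1],-sy[0],0]);sz=np.array([0,0,1.])
c=np.cos(np.radians(35));sn=np.sin(np.radians(35))
O=np.array([.528,.0873,0])+.0475*sy
G=O+np.array([0,0,.140])
cx=-sy*c-sz*sn; cz=-sy*sn+sz*c; cy=np.cross(cz,cx)
E
python3 - <<'E'
from h import *; from geo import *; from m1 import cloud,hsv
s=load("side0.npz");t=load("top0.npz")
for n,S,b,k in(("s",s,(255,125,305,155),14),("t",t,(205,225,255,255),14)):
    im=cv2.resize(S["color"][b[1]:b[3],b[0]:b[2],::-1],None,fx=k,fy=k,interpolation=cv2.INTER_CUBIC)
    def P(X):
        u,v=proj(S,X); return int((u+.5-b[0])*k),int((v+.5-b[1])*k)
    L=[G+cx*a+cy*q for a,q in((.012,.0085),(.033,.0085),(.033,-.0085),(.012,-.0085))]
    for i in range(4): cv2.line(im,P(L[i]),P(L[(i+1)%4]),(0,255,0),1)
    h=[P(G+cz*.009+.011*(np.cos(a)*cx+np.sin(a)*cy)) for a in np.linspace(0,6.28,40)]
    cv2.polylines(im,[np.array(h)],True,(255,0,255),1)
    h=[P(G-cz*.020+.036*(np.cos(a)*cx+np.sin(a)*cy)) for a in np.linspace(0,6.28,60)]
    cv2.polylines(im,[np.array(h)],True,(255,0,0),1)
    cv2.imwrite(f"pics/ov_{n}.png",im)
# pick
for n,S,(u0,v0,u1,v1) in(("side",s,(325,215,352,262)),("top",t,(355,200,392,232))):
    H=hsv(S);P=cloud(S)
    m=np.zeros((400,640),bool);m[v0:v1,u0:u1]=1
    r=m&((H[...,0]<8)|(H[...,0]>172))&(H[...,1]>150)
    br=r&(H[...,2]>190)
    ys,xs=np.nonzero(br);print(n,"bright",len(xs),xs.mean(),ys.mean(),plane(S,xs.mean(),ys.mean(),.171).round(4))
    rr=cv2.minAreaRect(np.array([plane(S,a,b,.171)[:2]*1000 for a,b in zip(xs,ys)],np.float32));print(rr)
    wh=m&(H[...,1]<40)&(H[...,2]>90)
    p=P[wh]; p=p[abs(p[:,2]-.091)<.006]; print("collar",len(p),cv2.minEnclosingCircle(p[:,:2].astype(np.float32)*1000))
E
```

```text
side bright 69 338.71014492753625 227.30434782608697 [ 0.5888 -0.1928  0.171 ]
((588.8135375976562, -192.83969116210938), (16.904836654663086, 17.26683235168457), 44.52983093261719)
collar 142 ((588.522216796875, -193.23391723632812), 19.96837615966797)
top bright 69 378.30434782608694 209.6231884057971 [ 0.5883 -0.1922  0.171 ]
((588.057861328125, -192.04754638671875), (17.88945198059082, 16.7443904876709), 43.022945404052734)
collar 113 ((588.1719970703125, -191.9951171875), 19.09320640563965)
```

View pics/ov_s.png

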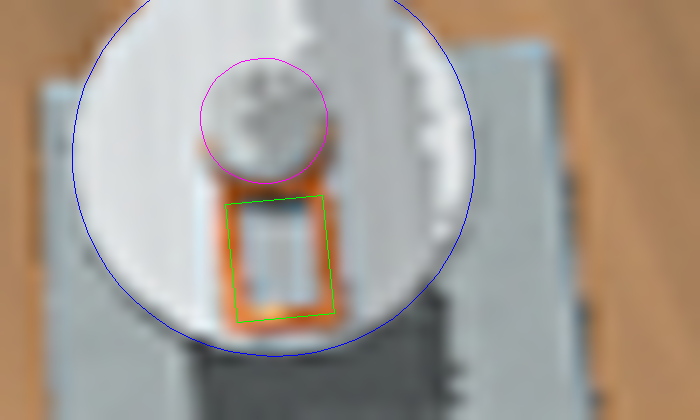

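View pics/ov_t.png

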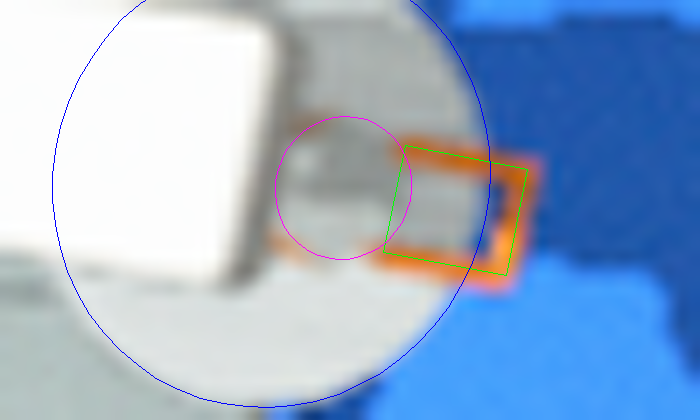

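The overlays agree with the images to about 1 mm. The pick is at (0.588,-0.192) with its faces at 44°. Next is a move helper and the approach.

```bash
cat > goto.py <<'E'
import sys,numpy as np
from cell import env
def rel(x,y,z,phi=None):
    o=env.observe();R=np.array(o["eef_rot"]);p=np.array(o["position"])
    d=R.T@(np.array([x,y,z])-p); f=np.degrees(np.arctan2(R[1,2],R[0,2]))
    tu=0 if phi is None else -((phi-f+180)%360-180)
    print("t",round(o["t"],2),"pos",p.round(4),"phi",round(f,2),"gap",round(o["finger_gap"],4),"F",np.round(o["contact_force"],1),"q",np.round(o["qpos"],2))
    print("tx %.4f ty %.4f tz %.4f turn %.1f"%(*d,tu))
if __name__=="__main__": rel(*map(float,sys.argv[1:]))
E
python3 goto.py .5885 -.1924 .26 44
```

```text
t 0.15 pos [0.1206 0.485  0.2529] phi 76.03 gap 0.0856 F [-0.2 -0.2 -0.5] q [ 1.33  0.21 -0.03  1.32  0.    1.57]
tx 0.6175 ty -0.0066 tz -0.5444 turn 32.0
```

Emit:
{"op": "step_arm", "data": {"motion": [{"fingers": -0.3,"tx": 0.6175,"ty": -0.0066,"tz": -0.5444,"turn": 32},{"fingers": -0.3,"tx": 0.6175,"ty": -0.0066,"tz": -0.5444,"turn": 32},{"fingers": -0.3,"tx": 0.6175,"ty": -0.0066,"tz": -0.5444,"turn": 32},{"fingers": -0.3,"tx": 0.6175,"ty": -0.0066,"tz": -0.5444,"turn": 32},{"fingers": -0.3,"tx": 0.6175,"ty": -0.0066,"tz": -0.5444,"turn": 32},{"fingers": -0.3,"tx": 0.6175,"ty": -0.0066,"tz": -0.5444,"turn": 32},{"fingers": -0.3,"tx": 0.6175,"ty": -0.0066,"tz": -0.5444,"turn": 32},{"fingers": -0.3,"tx": 0.6175,"ty": -0.0066,"tz": -0.5444,"turn": 32}], "grip_force": 60}}

```text
t: 0.95
position: [0.3484, 0.1544, 0.2567]
eef_rot: [[0.695, 0.0, 0.719], [-0.719, -0.001, 0.695], [0.0, -1.0, -0.0]]
contact_force: [1.0, 1.4, -0.3]
finger_gap: 0.0556
```

```bash
python3 goto.py .5885 -.1924 .26 44
```

```text
t 0.95 pos [0.3484 0.1544 0.2567] phi 44.04 gap 0.0556 F [ 1.   1.4 -0.3] q [ 0.42 -0.03 -0.3   1.31 -0.    1.22]
tx 0.4162 ty -0.0031 tz -0.0684 turn 0.0
```

Emit:
{"op": "step_arm", "data": {"motion": [{"fingers": -0.3,"tx": 0.4162,"ty": -0.0031,"tz": -0.0684},{"fingers": -0.3,"tx": 0.4162,"ty": -0.0031,"tz": -0.0684},{"fingers": -0.3,"tx": 0.4162,"ty": -0.0031,"tz": -0.0684},{"fingers": -0.3,"tx": 0.4162,"ty": -0.0031,"tz": -0.0684},{"fingers": -0.3,"tx": 0.4162,"ty": -0.0031,"tz": -0.0684},{"fingers": -0.3,"tx": 0.4162,"ty": -0.0031,"tz": -0.0684},{"fingers": -0.3,"tx": 0.4162,"ty": -0.0031,"tz": -0.0684},{"fingers": -0.3,"tx": 0.4162,"ty": -0.0031,"tz": -0.0684}]}}

```text
$.motion[0]: bad value
```

```bash
python3 goto.py .5885 -.1924 .26 44;python3 goto.py .5885 -.1924 .13 44; python3 - <<'E'
from cell import cams
from h import *
s=cams.snapshot("wrist"); cv2.imwrite("pics/w1.png",s["color"][:,:,::-1])
E
```

```text
t 0.95 pos [0.3484 0.1544 0.2567] phi 44.04 gap 0.0556 F [ 1.   1.4 -0.3] q [ 0.42 -0.03 -0.3   1.31 -0.    1.22]
tx 0.4162 ty -0.0031 tz -0.0684 turn 0.0
t 0.95 pos [0.3484 0.1544 0.2567] phi 44.04 gap 0.0556 F [ 1.   1.4 -0.3] q [ 0.42 -0.03 -0.3   1.31 -0.    1.22]
tx 0.4162 ty 0.1269 tz -0.0684 turn 0.0
```

View pics/w1.png

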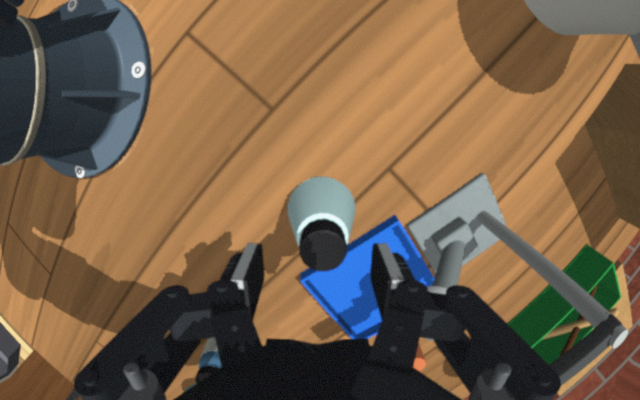

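The call was refused because every row needs all its keys. I'll resend it with "turn" included.

Emit:
{"op": "step_arm", "data": {"motion": [{"fingers": -0.3,"tx": 0.4162,"ty": -0.0031,"tz": -0.0684,"turn": 0},{"fingers": -0.3,"tx": 0.4162,"ty": -0.0031,"tz": -0.0684,"turn": 0},{"fingers": -0.3,"tx": 0.4162,"ty": -0.0031,"tz": -0.0684,"turn": 0},{"fingers": -0.3,"tx": 0.4162,"ty": -0.0031,"tz": -0.0684,"turn": 0},{"fingers": -0.3,"tx": 0.4162,"ty": -0.0031,"tz": -0.0684,"turn": 0},{"fingers": -0.3,"tx": 0.4162,"ty": -0.0031,"tz": -0.0684,"turn": 0},{"fingers": -0.3,"tx": 0.4162,"ty": -0.0031,"tz": -0.0684,"turn": 0},{"fingers": -0.3,"tx": 0.4162,"ty": -0.0031,"tz": -0.0684,"turn": 0}]}}

```text
t: 1.8
position: [0.5735, -0.1764, 0.2605]
eef_rot: [[0.69, 0.001, 0.723], [-0.723, -0.003, 0.69], [0.003, -1.0, -0.001]]
contact_force: [2.6, 0.6, 0.8]
finger_gap: 0.0555
```

```bash
python3 goto.py .5885 -.1924 .26 44;python3 goto.py .5885 -.1924 .13 44
```

```text
t 1.8 pos [ 0.5735 -0.1764  0.2605] phi 43.66 gap 0.0555 F [2.6 0.6 0.8] q [-0.3   0.43  0.28  1.42 -0.    0.51]
tx 0.0220 ty 0.0005 tz -0.0002 turn -0.3
t 1.8 pos [ 0.5735 -0.1764  0.2605] phi 43.66 gap 0.0555 F [2.6 0.6 0.8] q [-0.3   0.43  0.28  1.42 -0.    0.51]
tx 0.0216 ty 0.1305 tz -0.0001 turn -0.3
```

Emit:
{"op": "step_arm", "data": {"motion": [{"fingers": -0.3,"tx": 0.0218,"ty": 0.0,"tz": 0,"turn": 0},{"fingers": -0.3,"tx": 0.0218,"ty": 0.04,"tz": 0,"turn": 0},{"fingers": -0.3,"tx": 0.0218,"ty": 0.08,"tz": 0,"turn": 0},{"fingers": -0.3,"tx": 0.0217,"ty": 0.11,"tz": 0,"turn": 0},{"fingers": -0.3,"tx": 0.0216,"ty": 0.1305,"tz": 0,"turn": 0},{"fingers": -0.3,"tx": 0.0216,"ty": 0.1305,"tz": 0,"turn": 0},{"fingers": -0.3,"tx": 0.0216,"ty": 0.1305,"tz": 0,"turn": 0}]}}

```text
t: 2.5
position: [0.5886, -0.1923, 0.1305]
eef_rot: [[0.69, 0.001, 0.723], [-0.723, -0.003, 0.69], [0.003, -1.0, -0.001]]
contact_force: [-0.1, -0.9, 0.9]
finger_gap: 0.0556
```

```bash
python3 goto.py .5885 -.1924 .13 44; python3 - <<'E'
from cell import cams
from h import *
s=cams.snapshot("side"); crop(s,300,190,420,300,6,"pics/s2.png")
E
```

```text
t 2.5 pos [ 0.5886 -0.1923  0.1305] phi 43.66 gap 0.0556 F [-0.1 -0.9  0.9] q [-0.31  0.5   0.07  1.13 -0.    0.49]
tx 0.0000 ty 0.0005 tz -0.0001 turn -0.3
```

View pics/s2.png

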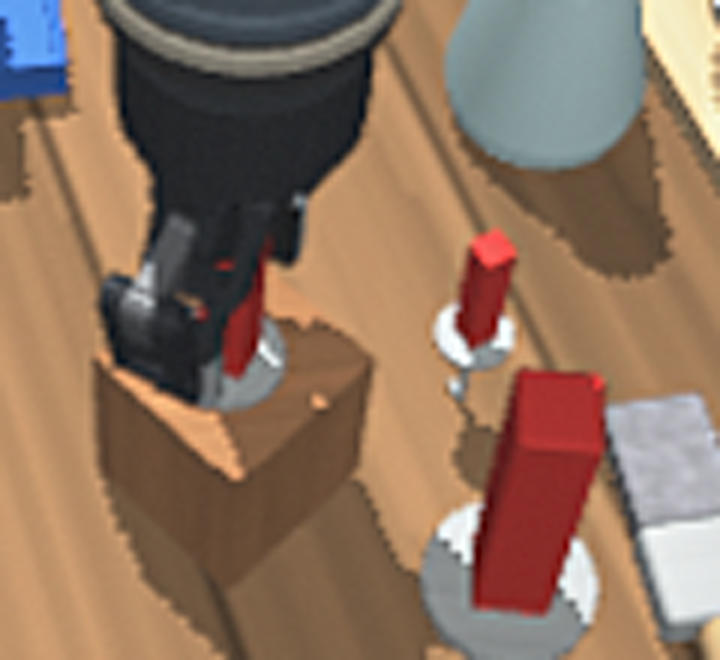

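The fingers straddle the handle of the pick in the block, so I'll close them and lift.

Emit:
{"op": "step_arm", "data": {"motion": [{"fingers": 1,"tx": 0,"ty": 0,"tz": 0,"turn": 0},{"fingers": 1,"tx": 0,"ty": 0,"tz": 0,"turn": 0},{"fingers": 1,"tx": 0,"ty": 0,"tz": 0,"turn": 0},{"fingers": 1,"tx": 0,"ty": 0,"tz": 0,"turn": 0},{"fingers": 1,"tx": 0,"ty": -0.02,"tz": 0,"turn": 0},{"fingers": 1,"tx": 0,"ty": -0.05,"tz": 0,"turn": 0},{"fingers": 1,"tx": 0,"ty": -0.085,"tz": 0,"turn": 0},{"fingers": 1,"tx": 0,"ty": -0.085,"tz": 0,"turn": 0}]}}

```text
t: 3.35
position: [0.5906, -0.1927, 0.2212]
eef_rot: [[0.69, 0.009, 0.723], [-0.723, -0.005, 0.69], [0.01, -1.0, 0.003]]
contact_force: [0.6, -0.1, 0.3]
finger_gap: 0.0171
```

```bash
python3 goto.py .5885 -.1924 .13 44; python3 - <<'E'
from cell import cams
from h import *
for n in("side","top","wrist"):
    s=cams.snapshot(n); np.savez(f"{n}3.npz",**s)
    cv2.imwrite(f"pics/{n}3.png",s["color"][:,:,::-1])
    if n=="side": crop(s,300,170,400,280,7,"pics/s3.png")
E
```

```text
t 3.35 pos [ 0.5906 -0.1927  0.2212] phi 43.67 gap 0.0171 F [ 0.6 -0.1  0.3] q [-0.31  0.47  0.24  1.34 -0.    0.49]
tx -0.0026 ty 0.0912 tz -0.0016 turn -0.3
```

View pics/s3.png

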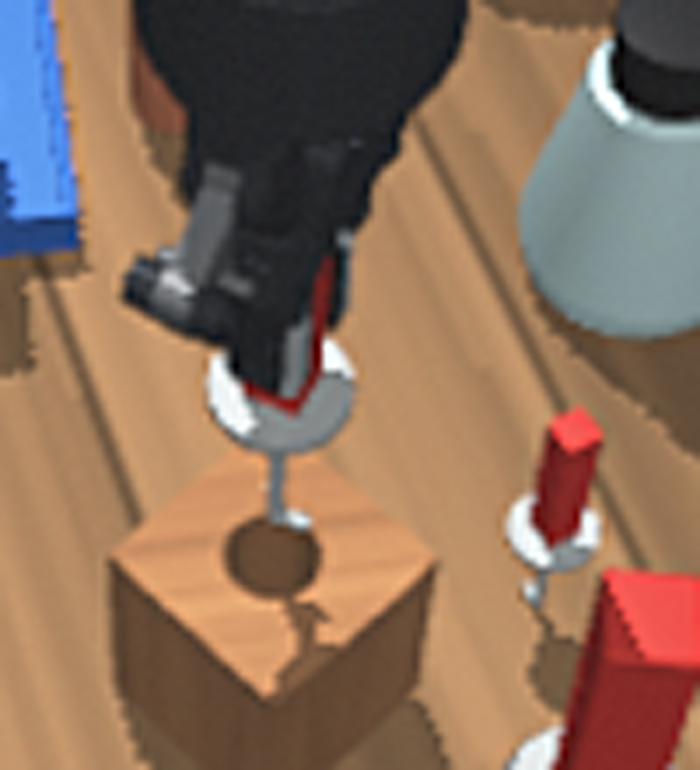

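View pics/wrist3.png

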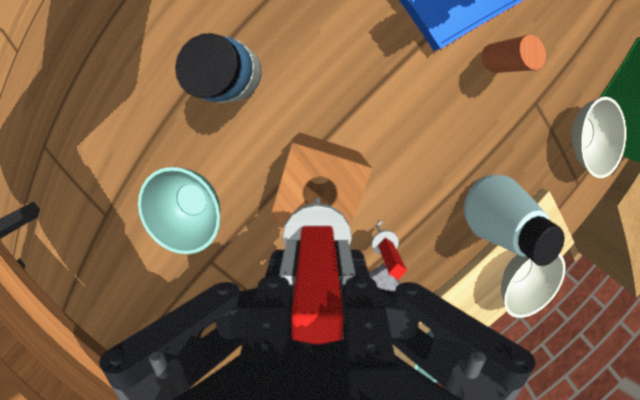

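The toe points right and slightly down in the side view, so along -46° in world. That is tool +x, and the jaws hold the pick's y faces, so the grasp suits pivoting the pick in the jaws. Before tilting it against the hole's wall I'll measure the neighbours and the pick.

```bash
python3 - <<'E'
from h import *; from m1 import cloud,hsv
s=load("side0.npz");t=load("top0.npz")
P=cloud(s);H=hsv(s)
red=((H[...,0]<8)|(H[...,0]>172))&(H[...,1]>150)
for nm,(u0,v0,u1,v1) in dict(small=(370,225,390,252),big=(375,248,405,300)).items():
    m=np.zeros_like(red);m[v0:v1,u0:u1]=1
    p=P[m&red]; p=p[p[:,2]>np.percentile(p[:,2],98)-.012]; print(nm,"side top",p.mean(0).round(3),p[:,2].max().round(3))
Pt=cloud(t);Ht=hsv(t);red=((Ht[...,0]<8)|(Ht[...,0]>172))&(Ht[...,1]>150)&(Pt[...,2]<.3)
for nm,(u0,v0,u1,v1) in dict(small=(363,167,378,186),big=(412,170,444,200)).items():
    m=np.zeros_like(red);m[v0:v1,u0:u1]=1
    p=Pt[m&red]; z=np.percentile(p[:,2],95); p=p[abs(p[:,2]-z)<.012]; print(nm,"top top",p.mean(0).round(3),z.round(3))
# hole now
s3=load("side3.npz")
H=hsv(s3);P=cloud(s3)
m=np.zeros((400,640),bool);m[205:250,325:355]=1
w=m&(H[...,1]<40)&(H[...,2]>90);p=P[w];print("collar z pct",np.percentile(p[:,2],[5,50,95]).round(4)); q=p[abs(p[:,2]-np.median(p[:,2]))<.006];print(cv2.minEnclosingCircle(q[:,:2].astype(np.float32)*1000))
# block top
b=np.zeros((400,640),bool);b[225:275,310:370]=1
bt=b&(abs(P[...,2]-.085)<.004); r=cv2.minAreaRect(P[bt][:,:2].astype(np.float32)*1000);print("block",r)
P0=cloud(s);bt=b&(abs(P0[...,2]-.085)<.004);print("block0",cv2.minAreaRect(P0[bt][:,:2].astype(np.float32)*1000))
T0=cloud(t);b=np.zeros((400,640),bool);b[190:235,345:400]=1;bt=b&(abs(T0[...,2]-.085)<.004);print("blockT",cv2.minAreaRect(T0[bt][:,:2].astype(np.float32)*1000))
# hole dark ellipse
g=s3["color"].sum(2); u0,v0=300,170
cy,cx=170+555/7,300+272/7
print("hole",plane(s3,cx-.5,cy-.5,.085))
E
python3 goto.py .5885 -.1924 .1865 44
```

```text
small side top [ 0.68  -0.2    0.119] 0.768
big side top [ 0.642 -0.305  0.21 ] 0.214
small top top [ 0.684 -0.19   0.108] 0.11
big top top [ 0.642 -0.301  0.211] 0.214
collar z pct [0.116  0.1799 0.3002]
((589.8522338867188, -193.50604248046875), 19.893354415893555)
block ((590.8848266601562, -191.43540954589844), (71.7413558959961, 70.68458557128906), 26.181921005249023)
block0 ((590.5690307617188, -191.11917114257812), (71.87317657470703, 71.47222900390625), 26.4637393951416)
blockT ((590.1396484375, -190.33790588378906), (69.319091796875, 70.35306549072266), 25.705345153808594)
hole [ 0.59149198 -0.19081335  0.085     ]
t 3.5 pos [ 0.5888 -0.1921  0.2157] phi 43.66 gap 0.017 F [ 0.5  0.1 -1.5] q [-0.31  0.47  0.23  1.33 -0.    0.49]
tx -0.0001 ty 0.0292 tz -0.0004 turn -0.3
```

View pics/top3.png

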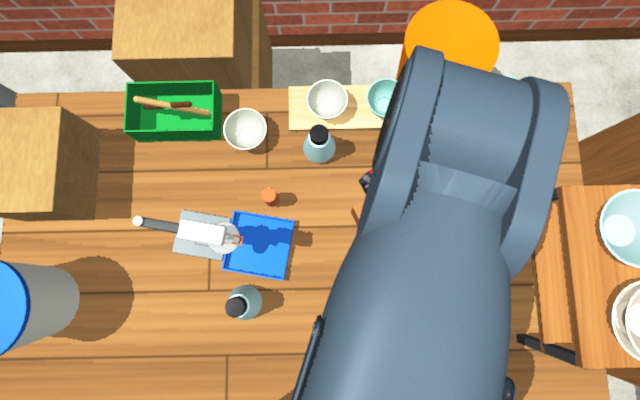

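```bash
python3 - <<'E'
from h import *
s=load("side3.npz"); crop(s,250,60,450,220,4,"pics/s3b.png")
W=load("wrist3.npz");C=-W["R"].T@W["t"];print(C,proj(s,C),proj(s,[.5888,-.1921,.2157]))
E
```

```text
[ 0.5356046  -0.1341948   0.33755394] (np.float64(298.67411601389585), np.float64(150.52881944545192)) (np.float64(339.3414138292267), np.float64(213.40863762670196))
```

View pics/s3b.png

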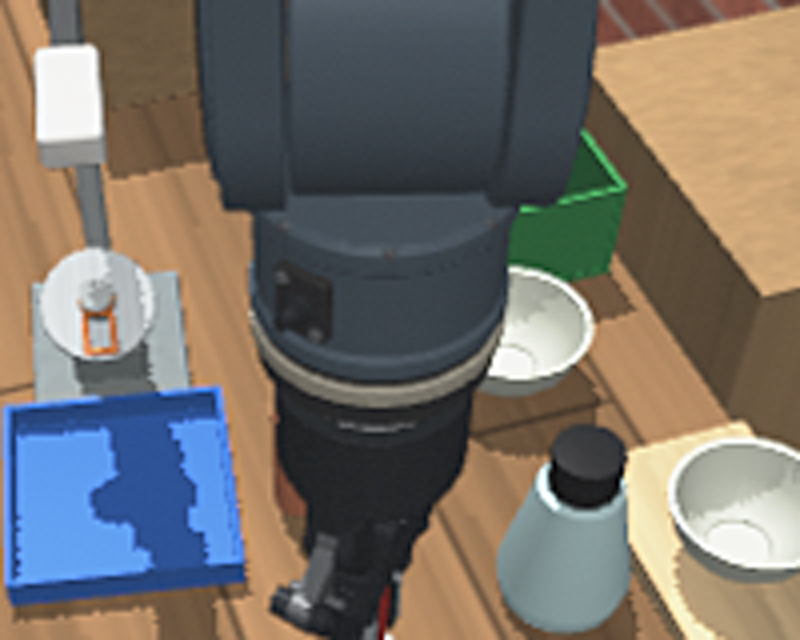

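```bash
python3 - <<'E'
from h import *; from m1 import cloud
s=load("side3.npz");P=cloud(s)
# max radius of robot points around tool axis per height above TCP
c=np.array([.5888,-.1921]);m=np.zeros((400,640),bool);m[100:222,305:380]=1
p=P[m]; r=np.hypot(*(p[:,:2]-c).T); dz=p[:,2]-.2157
for a in np.arange(-.02,.24,.02):
    k=(dz>a)&(dz<a+.02)&(r<.12); print(a.round(2),k.sum(), np.percentile(r[k],[50,98]).round(3) if k.sum() else "")
for z in (.30,.33,.36,.38): print(z,proj(s,[.5888,-.1921,z]))
E
python3 goto.py .5905 -.191 .1915 -60
```

```text
-0.02 30 [0.013 0.019]
0.0 55 [0.016 0.021]
0.02 107 [0.023 0.043]
0.04 133 [0.024 0.055]
0.06 193 [0.048 0.065]
0.08 295 [0.041 0.062]
0.1 199 [0.037 0.039]
0.12 413 [0.037 0.039]
0.14 549 [0.037 0.038]
0.16 210 [0.043 0.044]
0.18 562 [0.045 0.046]
0.2 718 [0.043 0.048]
0.22 775 [0.043 0.055]
0.3 (np.float64(340.9843882863874), np.float64(183.50169410219831))
0.33 (np.float64(341.6594751790772), np.float64(171.21313691507163))
0.36 (np.float64(342.39166948879637), np.float64(157.88505760483295))
0.38 (np.float64(342.91520762425336), np.float64(148.35513132886675))
t 3.5 pos [ 0.5888 -0.1921  0.2157] phi 43.66 gap 0.017 F [ 0.5  0.1 -1.5] q [-0.31  0.47  0.23  1.33 -0.    0.49]
tx 0.0003 ty 0.0242 tz 0.0021 turn 103.7
```

Nothing on the wrist obstructs, and the gripper body has a radius of about 39 mm. I'll turn to phi=-60 so the tilting motion goes away from the big look-alike, centred on the hole.

Emit:
{"op": "step_arm", "data": {"motion": [{"fingers": 1,"tx": 0,"ty": 0,"tz": 0.002,"turn": 8},{"fingers": 1,"tx": 0,"ty": 0,"tz": 0.002,"turn": 16},{"fingers": 1,"tx": 0,"ty": 0,"tz": 0.002,"turn": 24},{"fingers": 1,"tx": 0,"ty": 0,"tz": 0.002,"turn": 32},{"fingers": 1,"tx": 0,"ty": 0,"tz": 0.002,"turn": 40},{"fingers": 1,"tx": 0,"ty": 0,"tz": 0.002,"turn": 48},{"fingers": 1,"tx": 0,"ty": 0,"tz": 0.002,"turn": 56},{"fingers": 1,"tx": 0,"ty": 0,"tz": 0.002,"turn": 64}]}}

```text
t: 4.3
position: [0.5896, -0.1906, 0.2142]
eef_rot: [[-0.353, -0.0, 0.936], [-0.936, -0.002, -0.353], [0.002, -1.0, 0.001]]
contact_force: [0.3, 0.8, -0.9]
finger_gap: 0.0174
```

Emit:
{"op": "step_arm", "data": {"motion": [{"fingers": 1,"tx": 0,"ty": 0,"tz": 0,"turn": 8},{"fingers": 1,"tx": 0,"ty": 0,"tz": 0,"turn": 16},{"fingers": 1,"tx": 0,"ty": 0,"tz": 0,"turn": 24},{"fingers": 1,"tx": 0,"ty": 0,"tz": 0,"turn": 32},{"fingers": 1,"tx": 0,"ty": 0,"tz": 0,"turn": 39.7},{"fingers": 1,"tx": 0,"ty": 0,"tz": 0,"turn": 39.7},{"fingers": 1,"tx": 0,"ty": 0,"tz": 0,"turn": 39.7}]}}

```text
t: 5.0
position: [0.5892, -0.1904, 0.2132]
eef_rot: [[-0.867, -0.002, 0.498], [-0.498, -0.002, -0.867], [0.002, -1.0, 0.001]]
contact_force: [1.0, -0.4, -0.8]
finger_gap: 0.0174
```

```bash
python3 goto.py .5905 -.191 .1865 -60; python3 - <<'E'
from cell import cams
from h import *
from m1 import cloud,hsv
s=cams.snapshot("side"); np.savez("side4.npz",**s)
crop(s,300,170,400,280,7,"pics/s4.png")
E
```

```text
t 5.0 pos [ 0.5892 -0.1904  0.2132] phi -60.13 gap 0.0174 F [ 1.  -0.4 -0.8] q [-0.31  0.47  0.23  1.33 -0.    2.31]
tx -0.0009 ty 0.0267 tz 0.0012 turn -0.1
```

View pics/s4.png

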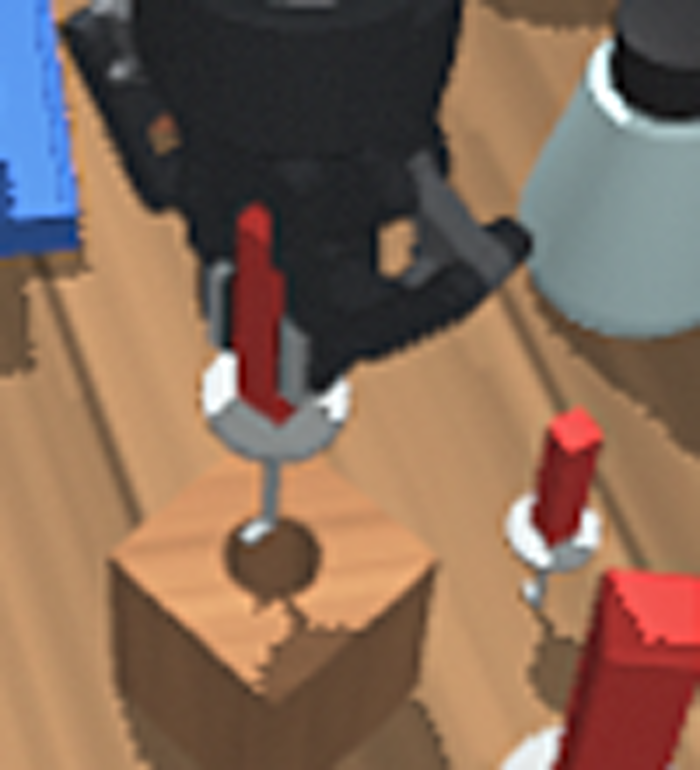

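Emit:
{"op": "step_arm", "data": {"motion": [{"fingers": 1,"tx": -0.001,"ty": 0.012,"tz": 0.001,"turn": 0},{"fingers": 1,"tx": -0.001,"ty": 0.0267,"tz": 0.001,"turn": 0},{"fingers": 1,"tx": -0.001,"ty": 0.0267,"tz": 0.001,"turn": 0},{"fingers": 1,"tx": 0.005,"ty": 0.027,"tz": 0.001,"turn": 0},{"fingers": 1,"tx": 0.011,"ty": 0.0275,"tz": 0.001,"turn": 0},{"fingers": 1,"tx": 0.02,"ty": 0.0293,"tz": 0.001,"turn": 0},{"fingers": 1,"tx": 0.02,"ty": 0.0293,"tz": 0.001,"turn": 0}], "grip_force": 20}}

```text
t: 5.75
position: [0.5724, -0.2018, 0.1852]
eef_rot: [[-0.867, 0.001, 0.498], [-0.498, -0.002, -0.867], [0.0, -1.0, 0.002]]
contact_force: [4.9, 1.4, -3.5]
finger_gap: 0.017
```

```bash
python3 goto.py .5905 -.191 .1865 -60; python3 - <<'E'
from cell import cams
from h import *
s=cams.snapshot("side"); np.savez("side5.npz",**s)
crop(s,290,170,390,280,7,"pics/s5.png")
E
```

```text
t 5.75 pos [ 0.5724 -0.2018  0.1852] phi -60.14 gap 0.017 F [ 4.9  1.4 -3.5] q [-0.34  0.45  0.13  1.25 -0.    2.28]
tx -0.0211 ty -0.0014 tz -0.0003 turn -0.1
```

View pics/s5.png

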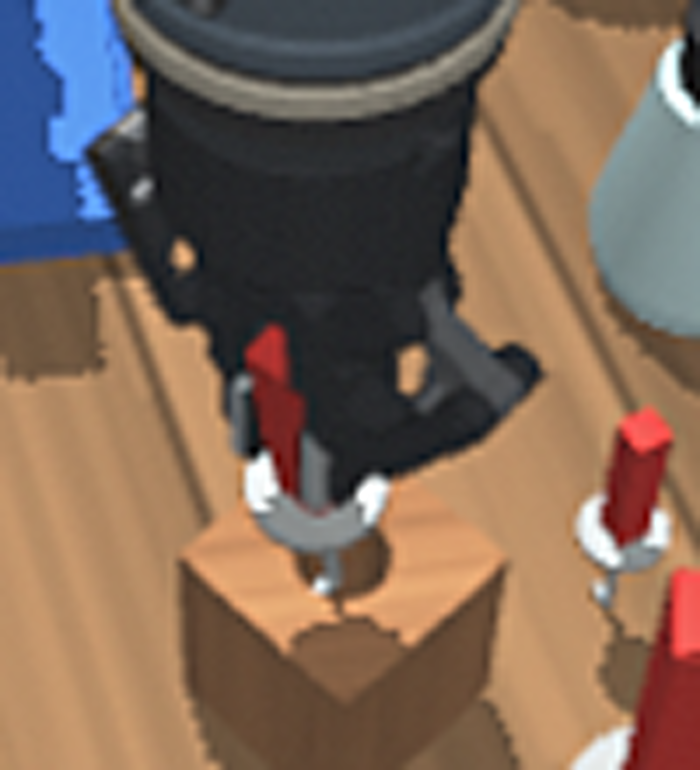

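It pivots as planned, so I'll continue along the arc.

Emit:
{"op": "step_arm", "data": {"motion": [{"fingers": 1,"tx": 0.009,"ty": 0.005,"tz": 0,"turn": 0},{"fingers": 1,"tx": 0.0176,"ty": 0.0082,"tz": 0,"turn": 0},{"fingers": 1,"tx": 0.0263,"ty": 0.0125,"tz": 0,"turn": 0},{"fingers": 1,"tx": 0.0346,"ty": 0.017,"tz": 0,"turn": 0},{"fingers": 1,"tx": 0.041,"ty": 0.021,"tz": 0,"turn": 0},{"fingers": 1,"tx": 0.0458,"ty": 0.0237,"tz": 0,"turn": 0},{"fingers": 1,"tx": 0.0458,"ty": 0.0237,"tz": 0,"turn": 0}]}}

```text
t: 6.5
position: [0.5324, -0.2249, 0.1611]
eef_rot: [[-0.868, 0.0, 0.497], [-0.497, -0.002, -0.868], [0.001, -1.0, 0.002]]
contact_force: [3.8, 0.5, 0.8]
finger_gap: 0.0174
```

```bash
python3 goto.py .5905 -.191 .1865 -60; python3 - <<'E'
from cell import cams
from h import *
s=cams.snapshot("side"); np.savez("side6.npz",**s)
crop(s,290,170,390,280,7,"pics/s6.png")
E
```

```text
t 6.5 pos [ 0.5324 -0.2249  0.1611] phi -60.18 gap 0.0174 F [3.8 0.5 0.8] q [-0.4   0.4  -0.01  1.16 -0.    2.22]
tx -0.0672 ty -0.0254 tz -0.0005 turn -0.2
```

View pics/s6.png

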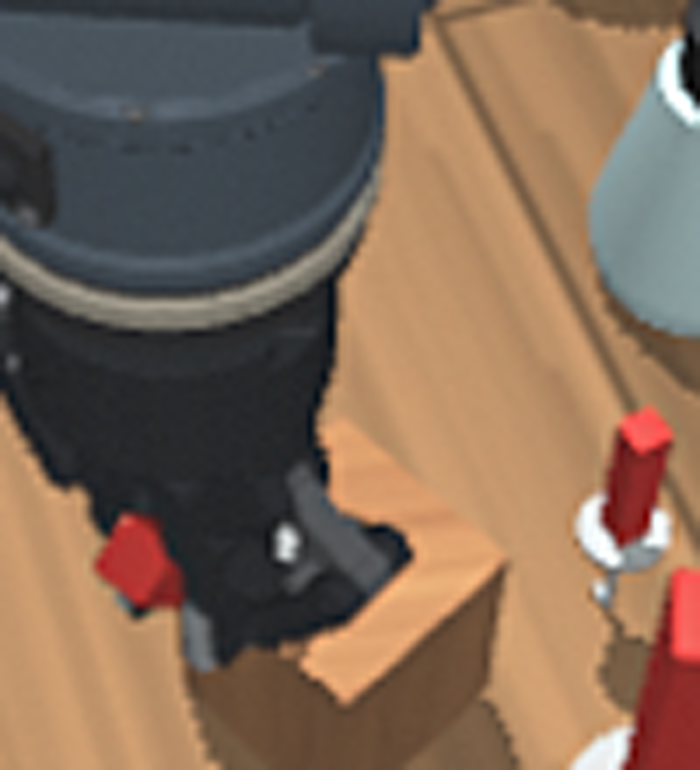

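The pick has leaned over. I'll grip firmly, then withdraw along its axis and up.

Emit:
{"op": "step_arm", "data": {"motion": [{"fingers": 1,"tx": 0,"ty": 0,"tz": 0,"turn": 0},{"fingers": 1,"tx": 0,"ty": 0,"tz": 0,"turn": 0},{"fingers": 1,"tx": 0.012,"ty": -0.018,"tz": 0,"turn": 0},{"fingers": 1,"tx": 0.024,"ty": -0.04,"tz": 0,"turn": 0},{"fingers": 1,"tx": 0.024,"ty": -0.08,"tz": 0,"turn": 8},{"fingers": 1,"tx": 0.024,"ty": -0.1,"tz": 0,"turn": 0},{"fingers": 1,"tx": 0.024,"ty": -0.1,"tz": 0,"turn": 0}], "grip_force": 120}}

```text
t: 7.25
position: [0.5123, -0.2371, 0.2639]
eef_rot: [[-0.865, 0.003, 0.501], [-0.501, -0.005, -0.865], [0.0, -1.0, 0.005]]
contact_force: [0.2, -0.4, -2.1]
finger_gap: 0.0164
```

```bash
python3 goto.py .52 .05 .27 -10.9; python3 - <<'E'
from cell import cams
from h import *
s=cams.snapshot("side"); np.savez("side7.npz",**s)
crop(s,270,150,390,270,6,"pics/s7.png")
s=cams.snapshot("wrist"); cv2.imwrite("pics/w7.png",s["color"][:,:,::-1])
E
```

```text
t 7.25 pos [ 0.5123 -0.2371  0.2639] phi -59.94 gap 0.0164 F [ 0.2 -0.4 -2.1] q [-0.43  0.34  0.17  1.39 -0.    2.19]
tx -0.1505 ty -0.0075 tz -0.2445 turn -49.0
```

View pics/s7.png

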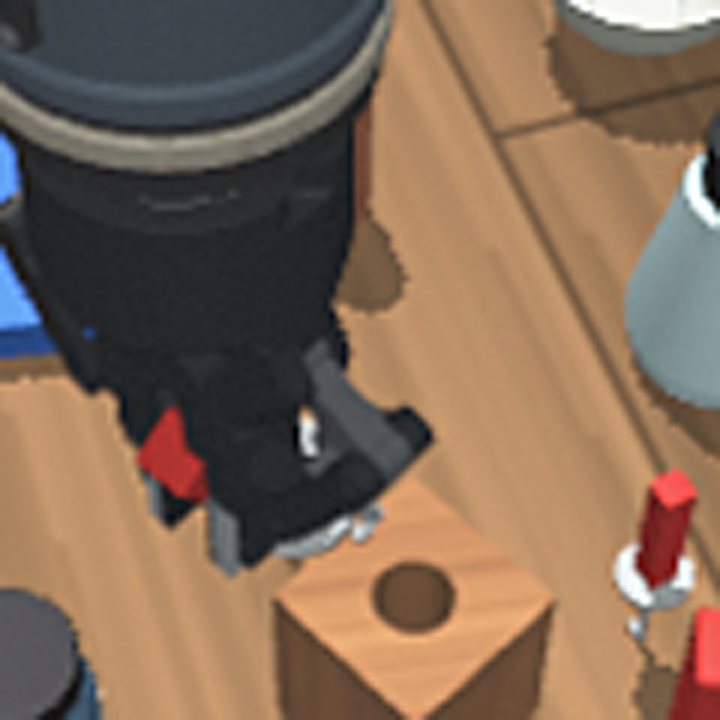

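View pics/w7.png

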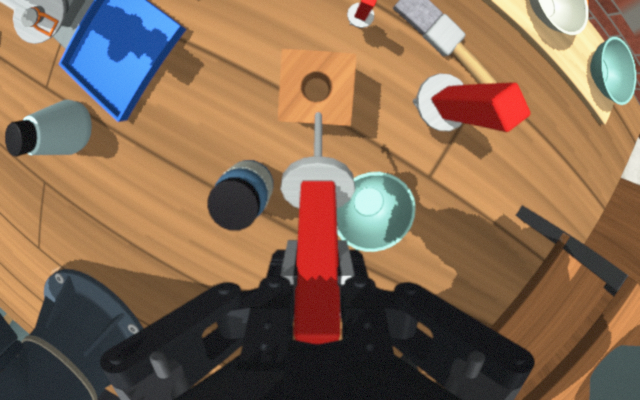

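The wrist view shows the leaning pick: collar at about (318,180), shank end at about (318,113), no toe visible sideways. I'll measure the lean by casting rays onto the tool's x-y plane.

```bash
cat > wr.py <<'E'
from h import *
from cell import cams,env
def wray(W,u,v):
    x,y=(u-W["cx"])/W["fx"],(v-W["cy"])/W["fy"]; r=np.hypot(x,y)
    d=np.array([x/r*np.sin(r),y/r*np.sin(r),np.cos(r)]) if r>1e-9 else np.array([0,0,1.])
    return -W["R"].T@W["t"],W["R"].T@d
def wproj(W,X):
    p=W["R"]@np.asarray(X)+W["t"]; th=np.arctan2(np.hypot(p[0],p[1]),p[2]); k=th/np.hypot(p[0],p[1])
    return W["fx"]*p[0]*k+W["cx"],W["fy"]*p[1]*k+W["cy"]
def toolpt(W,o,u,v):
    c,d=wray(W,u,v);R=np.array(o["eef_rot"]);p=np.array(o["position"])
    c=R.T@(c-p);d=R.T@d; q=c-d*c[2]/d[2]; return q
E
python3 - <<'E'
from wr import *
o=env.observe();W=cams.snapshot("wrist");np.savez("wrist8.npz",**W)
crop(W,260,90,380,230,5,"pics/w8.png")
R=np.array(o["eef_rot"]);p=np.array(o["position"])
print("cam in tool",(R.T@(-W["R"].T@W["t"]-p)).round(4))
print("cam axes in tool", (W["R"]@R).round(3))
# predict for theta
for th in (30,35,40):
    a=np.radians(th); ax=np.array([np.sin(a),-np.cos(a),0]); tx=np.array([np.cos(a),np.sin(a),0])
    g=np.array([0,.003,0])
    for nm,q in(("hook",g-.1045*ax),("orig",g-.0425*ax),("top",g+.0435*ax),("toe",g-.1045*ax+.011*tx+.002*ax)):
        print(th,nm,q.round(4),np.round(wproj(W,R@q+p),1))
E
```

```text
cam in tool [-0.0785 -0.1211 -0.0012]
cam axes in tool [[ 0.     0.001  1.   ]
 [ 0.953 -0.302 -0.   ]
 [ 0.302  0.953 -0.001]]
30 hook [-0.0522  0.0935  0.    ] [318.8 139.4]
30 orig [-0.0212  0.0398  0.    ] [319.3 207.6]
30 top [ 0.0217 -0.0347  0.    ] [320.1 367.8]
30 toe [-0.0417  0.0973  0.    ] [318.8 153.4]
35 hook [-0.0599  0.0886  0.    ] [318.9 129.1]
35 orig [-0.0244  0.0378  0.    ] [319.3 203.4]
35 top [ 0.025  -0.0326  0.    ] [320. 369.]
35 toe [-0.0498  0.0933  0.    ] [318.8 143. ]
40 hook [-0.0672  0.0831  0.    ] [319.  118.9]
40 orig [-0.0273  0.0356  0.    ] [319.4 199.5]
40 top [ 0.028  -0.0303  0.    ] [319.9 369.5]
40 toe [-0.0575  0.0886  0.    ] [318.9 132.7]
```

View pics/w8.png

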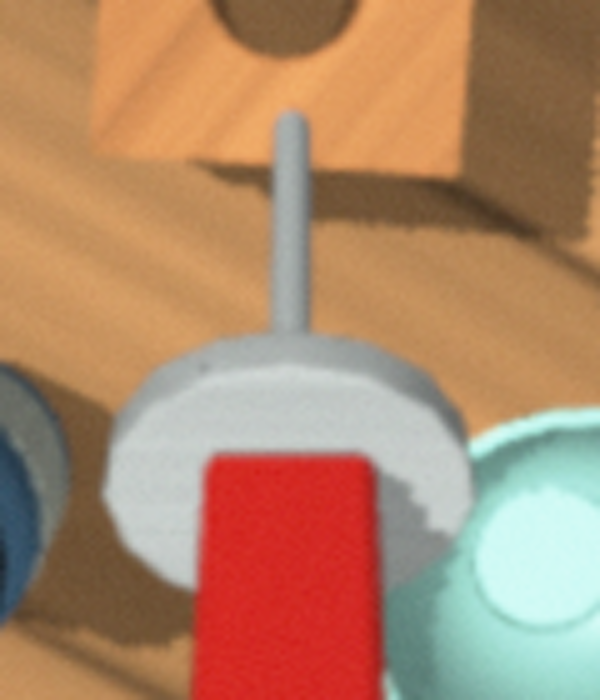

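```bash
cat > pose.py <<'E'
from wr import *
def cl(W,o,us,vs):
    R=np.array(o["eef_rot"]);p=np.array(o["position"]);out=[]
    for v in vs:
        for u in us:
            c,d=wray(W,u,v); dc=W["R"]@d; z=float(W["depth"][v,u])
            if z>0: out.append((u,v,*(R.T@(c+d*z/dc[2]-p)).round(4)))
    return out
E
python3 - <<'E'
from pose import *
W=load("wrist8.npz");o=env.observe()
for r in cl(W,o,[318],list(range(108,160,3))+list(range(160,184,3))+list(range(190,345,12))): print(r)
E
```

```text
(318, 108, np.float64(-0.0727), np.float64(0.1732), np.float64(0.0))
(318, 111, np.float64(-0.0698), np.float64(0.175), np.float64(0.0))
(318, 114, np.float64(-0.0702), np.float64(0.0907), np.float64(-0.0003))
(318, 117, np.float64(-0.0683), np.float64(0.0874), np.float64(-0.0003))
(318, 120, np.float64(-0.0666), np.float64(0.0834), np.float64(-0.0003))
(318, 123, np.float64(-0.0646), np.float64(0.0821), np.float64(-0.0003))
(318, 126, np.float64(-0.0628), np.float64(0.0806), np.float64(-0.0003))
(318, 129, np.float64(-0.0612), np.float64(0.0762), np.float64(-0.0003))
(318, 132, np.float64(-0.0594), np.float64(0.0742), np.float64(-0.0003))
(318, 135, np.float64(-0.0578), np.float64(0.0718), np.float64(-0.0003))
(318, 138, np.float64(-0.0563), np.float64(0.0685), np.float64(-0.0004))
(318, 141, np.float64(-0.0547), np.float64(0.066), np.float64(-0.0004))
(318, 144, np.float64(-0.0529), np.float64(0.0657), np.float64(-0.0004))
(318, 147, np.float64(-0.0518), np.float64(0.0609), np.float64(-0.0004))
(318, 150, np.float64(-0.0501), np.float64(0.06), np.float64(-0.0004))
(318, 153, np.flo
[... 1037 characters left out ...]
float64(0.0076), np.float64(-0.0006))
(318, 238, np.float64(-0.0205), np.float64(0.0018), np.float64(-0.0006))
(318, 250, np.float64(-0.0169), np.float64(-0.0028), np.float64(-0.0006))
(318, 262, np.float64(-0.0141), np.float64(-0.0083), np.float64(-0.0006))
(318, 274, np.float64(-0.0106), np.float64(-0.0124), np.float64(-0.0006))
(318, 286, np.float64(-0.0079), np.float64(-0.0173), np.float64(-0.0006))
(318, 298, np.float64(-0.0054), np.float64(-0.0222), np.float64(-0.0006))
(318, 310, np.float64(-0.0021), np.float64(-0.0257), np.float64(-0.0006))
(318, 322, np.float64(0.0002), np.float64(-0.0303), np.float64(-0.0007))
(318, 334, np.float64(0.0035), np.float64(-0.0336), np.float64(-0.0007))
```

The wrist depth gives a lean of about 33°, and the hook is at tool (-0.0677, 0.0912). Next I'll compute the approach along the spindle axis.

```bash
cat > tgt.py <<'E'
import sys; from geo import *; from goto import rel
HX,HY,HZ=-.0677,.0912,0.
G=G-.0006*sy
PHI=np.degrees(np.arctan2(sx[1],sx[0]))
def tcp(x,z,y=0):
    hk=G+cx*x+cz*z+cy*y
    return hk-HX*(-sy)+HY*sz-HZ*sx
if __name__=="__main__":
    a=list(map(float,sys.argv[1:])); T=tcp(*a); print("target",T.round(4),PHI); rel(*T,PHI)
E
python3 tgt.py .017 .040
```

```text
target [0.5171 0.0307 0.2542] -10.89418298683794
t 7.4 pos [ 0.5112 -0.2364  0.26  ] phi -60.25 gap 0.0161 F [ 0.6 -0.4 -2.3] q [-0.43  0.35  0.16  1.39 -0.    2.19]
tx -0.1376 ty 0.0053 tz -0.2289 turn -49.4
```

Emit:
{"op": "step_arm", "data": {"motion": [{"fingers": 1,"tx": -0.017,"ty": 0,"tz": -0.028,"turn": -6},{"fingers": 1,"tx": -0.034,"ty": 0,"tz": -0.057,"turn": -12},{"fingers": 1,"tx": -0.051,"ty": 0,"tz": -0.086,"turn": -18},{"fingers": 1,"tx": -0.069,"ty": 0,"tz": -0.115,"turn": -24},{"fingers": 1,"tx": -0.086,"ty": 0,"tz": -0.143,"turn": -30},{"fingers": 1,"tx": -0.103,"ty": 0,"tz": -0.172,"turn": -36},{"fingers": 1,"tx": -0.12,"ty": 0,"tz": -0.2,"turn": -43},{"fingers": 1,"tx": -0.1376,"ty": 0,"tz": -0.2289,"turn": -49.4}]}}

```text
t: 8.2
position: [0.5162, 0.0318, 0.2581]
eef_rot: [[-0.185, -0.005, 0.983], [-0.983, -0.003, -0.185], [0.003, -1.0, -0.004]]
contact_force: [0.7, -0.7, -1.8]
finger_gap: 0.0162
```

```bash
python3 tgt.py .017 .040
```

```text
target [0.5171 0.0307 0.2542] -10.89418298683794
t 8.2 pos [0.5162 0.0318 0.2581] phi -10.64 gap 0.0162 F [ 0.7 -0.7 -1.8] q [ 0.06  0.25  0.03  1.35 -0.    1.82]
tx 0.0010 ty 0.0038 tz 0.0011 turn 0.3
```

Emit:
{"op": "step_arm", "data": {"motion": [{"fingers": 1,"tx": 0.001,"ty": 0.0038,"tz": 0.0011,"turn": 0.3},{"fingers": 1,"tx": 0.001,"ty": 0.0038,"tz": 0.0011,"turn": 0.3}]}}

```text
t: 8.4
position: [0.5162, 0.0311, 0.2525]
eef_rot: [[-0.19, -0.008, 0.982], [-0.982, -0.003, -0.19], [0.005, -1.0, -0.007]]
contact_force: [-0.7, -1.1, -1.7]
finger_gap: 0.0162
```

```bash
python3 tgt.py .017 .02; python3 - <<'E'
from pose import *
o=env.observe()
W=cams.snapshot("wrist");np.savez("wrist9.npz",**W); S=cams.snapshot("side");np.savez("side9.npz",**S)
crop(W,250,60,390,210,4,"pics/w9.png"); crop(S,240,110,330,190,8,"pics/s9.png")
for r in cl(W,o,[318],[114,120,126,132,138,144,150,178,190,202,226,250,286,310,334]): print(*r)
E
```

```text
target [0.5193 0.0419 0.2378] -10.89418298683794
t 8.4 pos [0.5162 0.0311 0.2525] phi -10.94 gap 0.0162 F [-0.7 -1.1 -1.7] q [ 0.06  0.26  0.02  1.34 -0.    1.82]
tx -0.0113 ty 0.0146 tz 0.0011 turn -0.0
318 114 -0.0706 0.0923 0.0008
318 120 -0.0669 0.0847 0.0008
318 126 -0.0633 0.08 0.0008
318 132 -0.0599 0.0742 0.0008
318 138 -0.0567 0.0693 0.0007
318 144 -0.0537 0.064 0.0007
318 150 -0.0505 0.0608 0.0007
318 178 -0.0406 0.0319 0.0006
318 190 -0.0357 0.027 0.0006
318 202 -0.0319 0.0195 0.0006
318 226 -0.0241 0.0086 0.0005
318 250 -0.017 -0.0014 0.0005
318 286 -0.0085 -0.0168 0.0005
318 310 -0.0022 -0.0246 0.0004
318 334 0.0022 -0.0338 0.0004
```

View pics/w9.png

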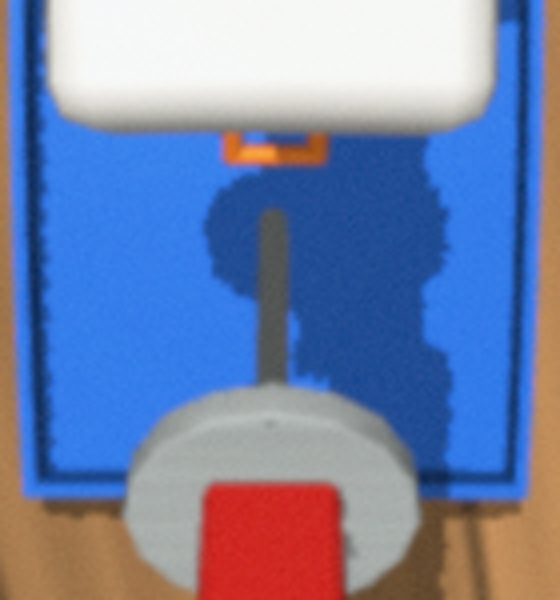

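View pics/s9.png

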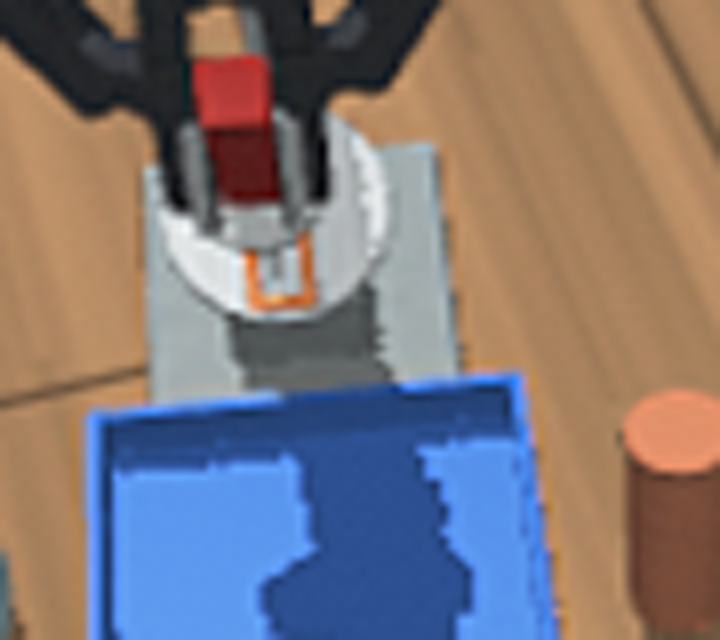

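Both views show the hook in line with the loop. I'll cross-check the loop's bar against the wrist view before going in.

```bash
python3 - <<'E'
from wr import *; from tgt import *
W=load("wrist9.npz")
for q in (.0085,-.0085): print("bar pred",np.round(wproj(W,G+cx*.033+cy*q),1))
print("lamp front", np.round(wproj(W,O-sy*.025+sz*.255),1),np.round(wproj(W,O-sy*.025+sz*.277+sx*.018),1))
E
python3 tgt.py .017 .010; python3 tgt.py .017 -.010
```

```text
bar pred [329.7 103.2]
bar pred [308.5 103.2]
lamp front [319.2  99.6] [377.4 100.6]
target [0.5204 0.0476 0.2296] -10.89418298683794
t 8.5 pos [0.5166 0.03   0.2535] phi -11.04 gap 0.0163 F [ 0.3 -0.6 -2.2] q [ 0.06  0.25  0.02  1.34 -0.    1.82]
tx -0.0180 ty 0.0238 tz 0.0004 turn -0.1
target [0.5225 0.0588 0.2133] -10.89418298683794
t 8.5 pos [0.5166 0.03   0.2535] phi -11.04 gap 0.0163 F [ 0.3 -0.6 -2.2] q [ 0.06  0.25  0.02  1.34 -0.    1.82]
tx -0.0296 ty 0.0401 tz 0.0005 turn -0.1
```

```bash
python3 - <<'E'
from wr import *; from tgt import *
S=load("side9.npz");W=load("wrist9.npz")
T=np.array([.5166,.0300,.2535])   # tool at about that time
R=np.array([-sy,-sz,sx]).T
th=np.radians(33.2)
ax=np.array([np.sin(th),-np.cos(th),0]);tx=np.array([np.cos(th),np.sin(th),0])
def w(q): return R@q+T
hk=np.array([HX,HY,.0007])
k=8
im=cv2.resize(S["color"][110:190,240:330,::-1],None,fx=k,fy=k,interpolation=cv2.INTER_CUBIC)
P=lambda X:(int((proj(S,X)[0]+.5-240)*k),int((proj(S,X)[1]+.5-110)*k))
for nm,q,c in(("hook",hk,(0,255,0)),("toe",hk+.011*tx+.002*ax,(255,0,255)),("top",hk+.148*ax,(0,255,255)),("coll",hk+.062*ax,(0,0,0))):
    print(nm,P(w(q)));cv2.circle(im,P(w(q)),4,c,1)
h=[P(w(hk+.062*ax+.02*(np.cos(a)*tx+np.sin(a)*np.array([0,0,1])))) for a in np.linspace(0,6.28,40)]
cv2.polylines(im,[np.array(h)],True,(0,255,0),1)
h=[P(w(hk+.148*ax+a*.009*tx+b*np.array([0,0,.009]))) for a,b in((1,1),(1,-1),(-1,-1),(-1,1))]
cv2.polylines(im,[np.array(h)],True,(0,255,255),1)
L=[P(G+cx*a+cy*q) for a,q in((.012,.0085),(.033,.0085),(.033,-.0085),(.012,-.0085))]
cv2.polylines(im,[np.array(L)],True,(255,255,0),1)
cv2.imwrite("pics/ov9.png",im)
E
```

```text
hook (271, 227)
toe (275, 262)
top (232, 79)
coll (257, 171)
```

View pics/ov9.png

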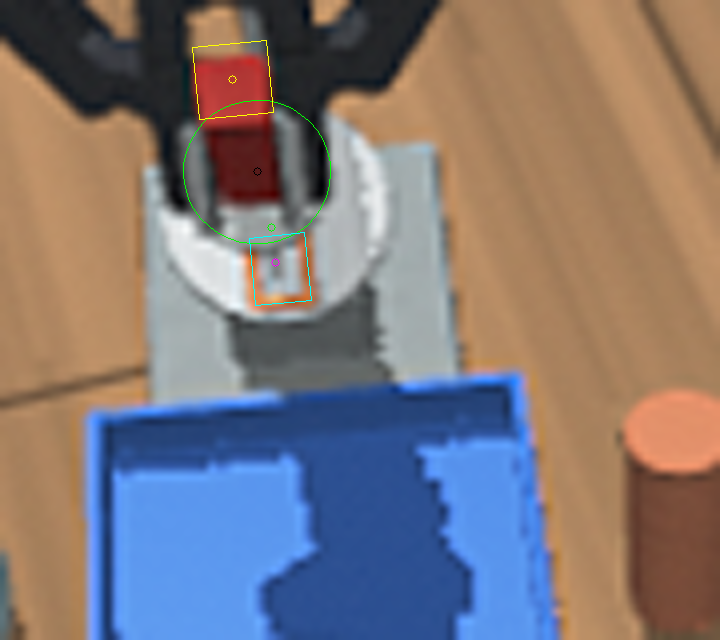

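The handle shows about 1 px lower (farther out) than predicted in side, and the wrist view agrees in sign. I'll bias the target 1.5 mm towards the spindle and stop just above the loop to look.

```bash
python3 tgt.py .0155 .007
```

```text
target [0.5209 0.0505 0.228 ] -10.89418298683794
t 8.5 pos [0.5166 0.03   0.2535] phi -11.04 gap 0.0163 F [ 0.3 -0.6 -2.2] q [ 0.06  0.25  0.02  1.34 -0.    1.82]
tx -0.0210 ty 0.0253 tz 0.0004 turn -0.1
```

Emit:
{"op": "step_arm", "data": {"motion": [{"fingers": 1,"tx": -0.006,"ty": 0.006,"tz": 0,"turn": 0},{"fingers": 1,"tx": -0.012,"ty": 0.013,"tz": 0,"turn": 0},{"fingers": 1,"tx": -0.017,"ty": 0.02,"tz": 0,"turn": 0},{"fingers": 1,"tx": -0.021,"ty": 0.0253,"tz": 0,"turn": 0},{"fingers": 1,"tx": -0.021,"ty": 0.0253,"tz": 0,"turn": 0},{"fingers": 1,"tx": -0.021,"ty": 0.0253,"tz": 0,"turn": 0}]}}

```text
t: 9.1
position: [0.5204, 0.0506, 0.228]
eef_rot: [[-0.191, -0.006, 0.982], [-0.982, -0.003, -0.191], [0.004, -1.0, -0.006]]
contact_force: [0.3, -0.5, -1.2]
finger_gap: 0.0163
```

```bash
python3 tgt.py .0155 -.010; python3 - <<'E'
from pose import *
o=env.observe()
W=cams.snapshot("wrist");np.savez("wrist10.npz",**W); S=cams.snapshot("side");np.savez("side10.npz",**S);T=cams.snapshot("top")
crop(W,250,60,390,210,4,"pics/w10.png"); crop(S,255,120,310,165,13,"pics/s10.png"); crop(T,200,215,270,265,10,"pics/t10.png")
E
```

```text
target [0.5228 0.06   0.2141] -10.89418298683794
t 9.1 pos [0.5204 0.0506 0.228 ] phi -11.03 gap 0.0163 F [ 0.3 -0.5 -1.2] q [ 0.1   0.27 -0.02  1.28 -0.    1.86]
tx -0.0097 ty 0.0139 tz 0.0005 turn -0.1
```

View pics/s10.png

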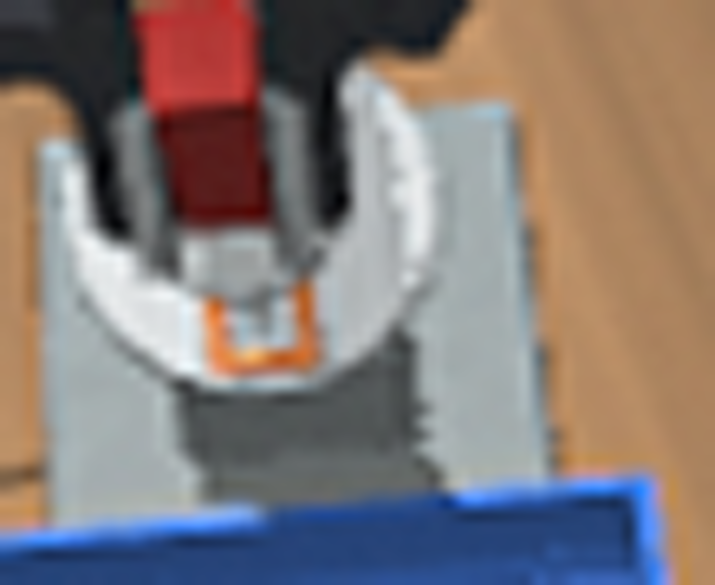

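View pics/t10.png

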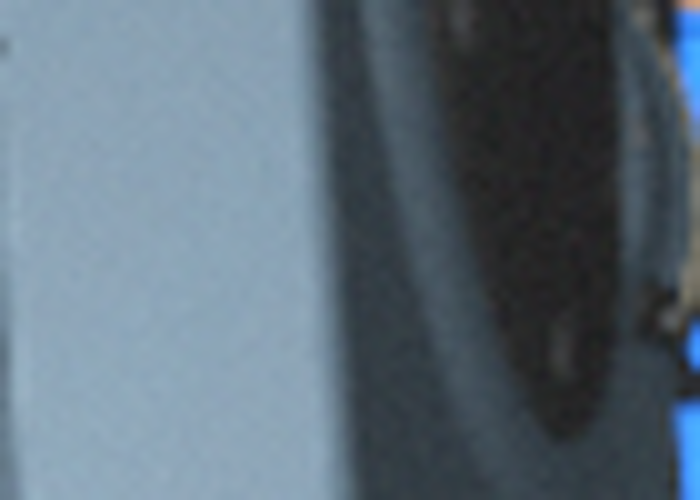

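View pics/w10.png

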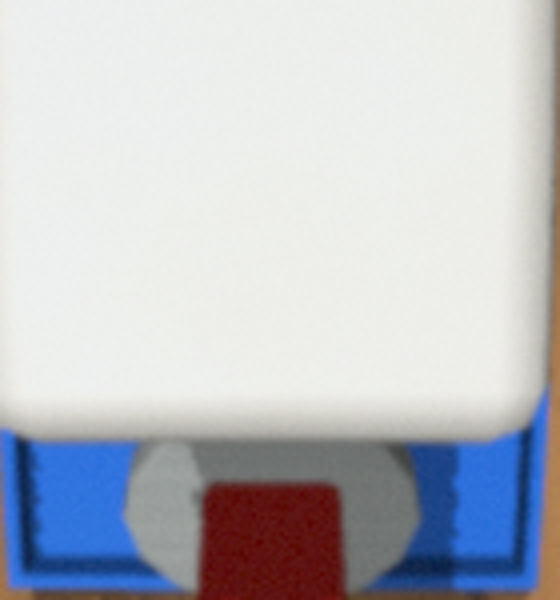

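The side camera looks almost straight down the spindle. It shows the toe inside the loop opening and laterally centred, so I'll go in along the spindle.

Emit:
{"op": "step_arm", "data": {"motion": [{"fingers": 1,"tx": -0.0025,"ty": 0.0035,"tz": 0.0003,"turn": 0},{"fingers": 1,"tx": -0.005,"ty": 0.007,"tz": 0.0003,"turn": 0},{"fingers": 1,"tx": -0.0075,"ty": 0.0105,"tz": 0.0003,"turn": 0},{"fingers": 1,"tx": -0.0075,"ty": 0.0105,"tz": 0.0003,"turn": 0}]}}

```text
t: 9.65
position: [0.522, 0.058, 0.2172]
eef_rot: [[-0.191, -0.007, 0.982], [-0.982, -0.003, -0.191], [0.004, -1.0, -0.006]]
contact_force: [0.2, 0.3, -1.8]
finger_gap: 0.0165
```

```bash
python3 tgt.py .0155 -.010; python3 - <<'E'
from pose import *
S=cams.snapshot("side");np.savez("side11.npz",**S)
crop(S,255,120,310,165,13,"pics/s11.png")
E
```

```text
target [0.5228 0.06   0.2141] -10.89418298683794
t 9.65 pos [0.522  0.058  0.2172] phi -11.03 gap 0.0165 F [ 0.2  0.3 -1.8] q [ 0.11  0.28 -0.04  1.26 -0.    1.88]
tx -0.0021 ty 0.0030 tz 0.0003 turn -0.1
```

View pics/s11.png

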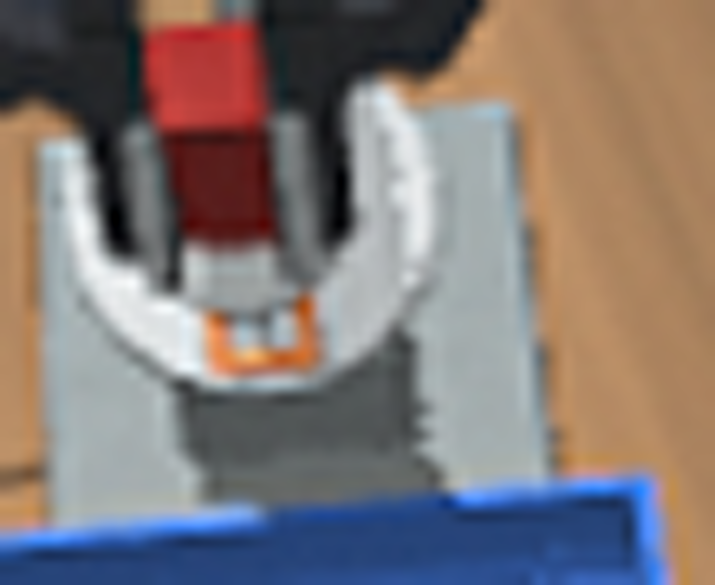

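Emit:
{"op": "step_arm", "data": {"motion": [{"fingers": 1,"tx": -0.0021,"ty": 0.0033,"tz": 0.0002,"turn": 0},{"fingers": 1,"tx": -0.0026,"ty": 0.0038,"tz": 0.0002,"turn": 0},{"fingers": 1,"tx": -0.0026,"ty": 0.0038,"tz": 0.0002,"turn": 0}]}}

```text
t: 10.0
position: [0.5227, 0.0605, 0.2135]
eef_rot: [[-0.191, -0.006, 0.982], [-0.982, -0.003, -0.191], [0.004, -1.0, -0.006]]
contact_force: [-0.6, -0.2, -1.2]
finger_gap: 0.0164
```

```bash
python3 tgt.py .025 -.011; python3 - <<'E'
from pose import *
S=cams.snapshot("side");np.savez("side12.npz",**S)
crop(S,255,120,310,165,13,"pics/s12.png")
E
```

```text
target [0.5214 0.053  0.2078] -10.89418298683794
t 10.0 pos [0.5227 0.0605 0.2135] phi -11.02 gap 0.0164 F [-0.6 -0.2 -1.2] q [ 0.12  0.28 -0.04  1.25 -0.    1.88]
tx 0.0076 ty 0.0057 tz 0.0002 turn -0.1
```

View pics/s12.png

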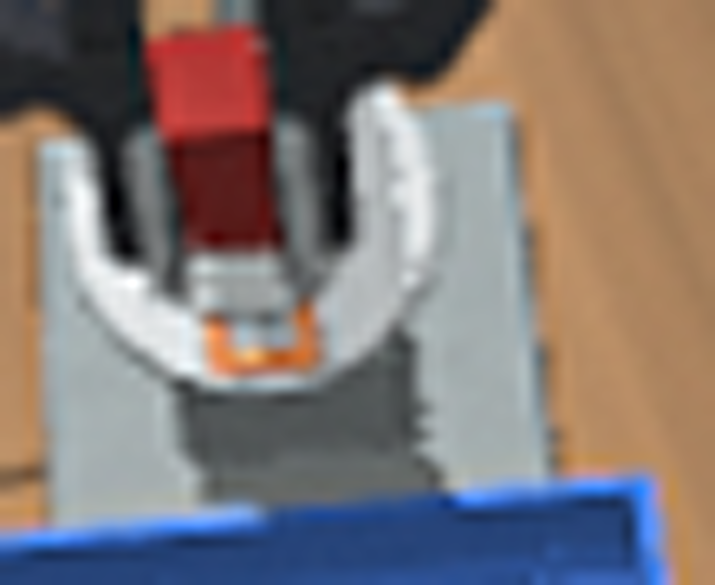

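There is no contact force and the ring is unmoved, so the hook should be about 11 mm below the ring plane. Now I'll pull slowly along the ring's +x.

Emit:
{"op": "step_arm", "data": {"motion": [{"fingers": 1,"tx": 0.0025,"ty": 0.0018,"tz": 0.0002,"turn": 0},{"fingers": 1,"tx": 0.005,"ty": 0.0036,"tz": 0.0002,"turn": 0},{"fingers": 1,"tx": 0.0076,"ty": 0.0055,"tz": 0.0002,"turn": 0},{"fingers": 1,"tx": 0.0076,"ty": 0.0055,"tz": 0.0002,"turn": 0}]}}

```text
t: 10.45
position: [0.5213, 0.0525, 0.2079]
eef_rot: [[-0.192, -0.007, 0.981], [-0.981, -0.003, -0.192], [0.004, -1.0, -0.006]]
contact_force: [-0.1, 0.1, -1.3]
finger_gap: 0.0161
```

```bash
python3 tgt.py .025 -.011; python3 - <<'E'
from pose import *
S=cams.snapshot("side");np.savez("side13.npz",**S)
crop(S,255,120,310,165,13,"pics/s13.png")
W=cams.snapshot("wrist");cv2.imwrite("pics/w13.png",W["color"][:,:,::-1])
E
```

```text
target [0.5214 0.053  0.2078] -10.89418298683794
t 10.45 pos [0.5213 0.0525 0.2079] phi -11.05 gap 0.0161 F [-0.1  0.1 -1.3] q [ 0.1   0.28 -0.06  1.24 -0.    1.87]
tx -0.0005 ty 0.0001 tz 0.0000 turn -0.2
```

View pics/s13.png

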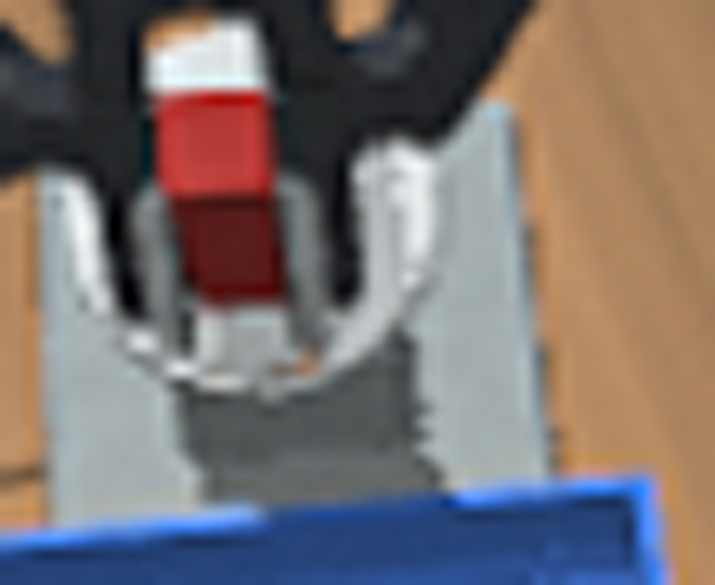

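Emit:
{"op": "step_arm", "data": {"motion": [{"fingers": 1,"tx": 0.0012,"ty": 0.0009,"tz": 0,"turn": 0},{"fingers": 1,"tx": 0.0025,"ty": 0.0018,"tz": 0,"turn": 0},{"fingers": 1,"tx": 0.0037,"ty": 0.0026,"tz": 0,"turn": 0},{"fingers": 1,"tx": 0.0037,"ty": 0.0026,"tz": 0,"turn": 0}]}}

```text
t: 10.95
position: [0.521, 0.0497, 0.2059]
eef_rot: [[-0.191, -0.005, 0.982], [-0.982, -0.002, -0.191], [0.003, -1.0, -0.005]]
contact_force: [0.7, 5.5, 3.0]
finger_gap: 0.0164
```

```bash
python3 tgt.py .033 -.011; python3 - <<'E'
from pose import *
S=cams.snapshot("side");np.savez("side14.npz",**S)
crop(S,255,120,310,165,13,"pics/s14.png")
E
```

```text
target [0.5202 0.0465 0.2033] -10.89418298683794
t 10.95 pos [0.521  0.0497 0.2059] phi -11.03 gap 0.0164 F [0.7 5.5 3. ] q [ 0.1   0.28 -0.07  1.23 -0.    1.86]
tx 0.0032 ty 0.0026 tz -0.0002 turn -0.1
```

View pics/s14.png

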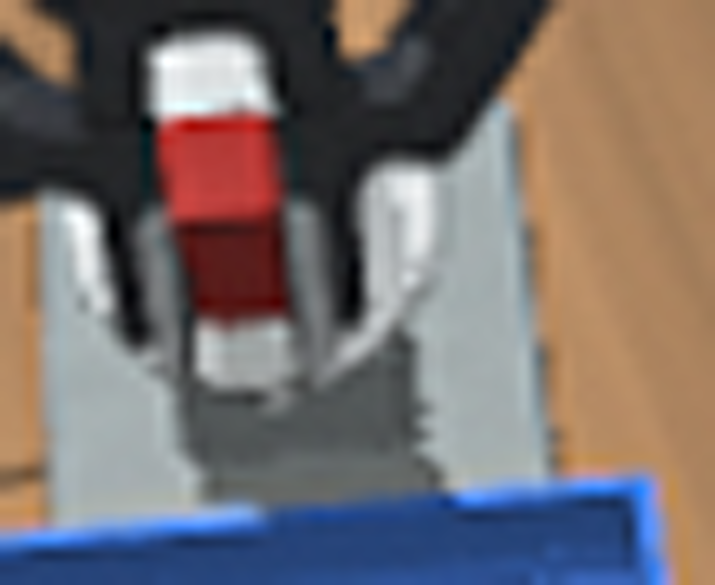

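Contact: about 7 N along the ring's -x, so the loop is hooked. I'll pull on steadily.

Emit:
{"op": "step_arm", "data": {"motion": [{"fingers": 1,"tx": 0.0025,"ty": 0.0017,"tz": 0,"turn": 0},{"fingers": 1,"tx": 0.005,"ty": 0.0035,"tz": 0,"turn": 0},{"fingers": 1,"tx": 0.0075,"ty": 0.0052,"tz": 0,"turn": 0},{"fingers": 1,"tx": 0.01,"ty": 0.007,"tz": 0,"turn": 0},{"fingers": 1,"tx": 0.0125,"ty": 0.0087,"tz": 0,"turn": 0},{"fingers": 1,"tx": 0.015,"ty": 0.0105,"tz": 0,"turn": 0}]}}

```text
t: 11.6
position: [0.518, 0.0346, 0.1952]
eef_rot: [[-0.191, -0.006, 0.981], [-0.982, -0.002, -0.191], [0.003, -1.0, -0.005]]
contact_force: [0.8, 0.5, -1.1]
finger_gap: 0.0159
```

```bash
python3 tgt.py .033 -.011; python3 - <<'E'
from pose import *
S=cams.snapshot("side");np.savez("side15.npz",**S)
crop(S,240,110,330,210,6,"pics/s15.png")
W=cams.snapshot("wrist");np.savez("wrist15.npz",**W);cv2.imwrite("pics/w15.png",W["color"][:,:,::-1])
E
```

```text
target [0.5202 0.0465 0.2033] -10.89418298683794
t 11.6 pos [0.518  0.0346 0.1952] phi -11.03 gap 0.0159 F [ 0.8  0.5 -1.1] q [ 0.07  0.27 -0.1   1.2  -0.    1.83]
tx -0.0121 ty -0.0081 tz -0.0002 turn -0.1
```

View pics/s15.png

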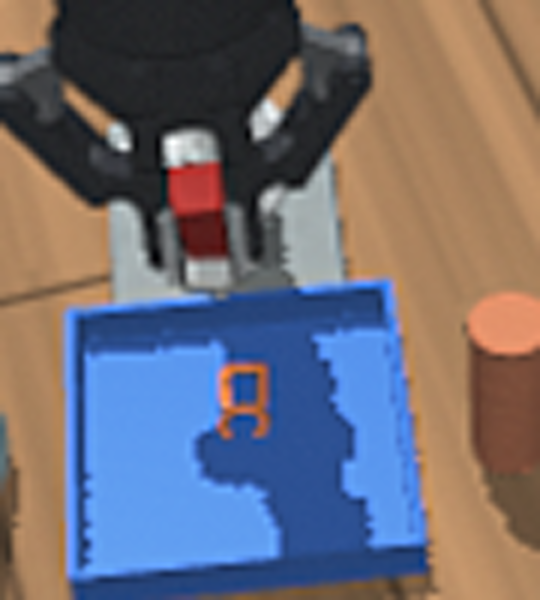

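View pics/w15.png

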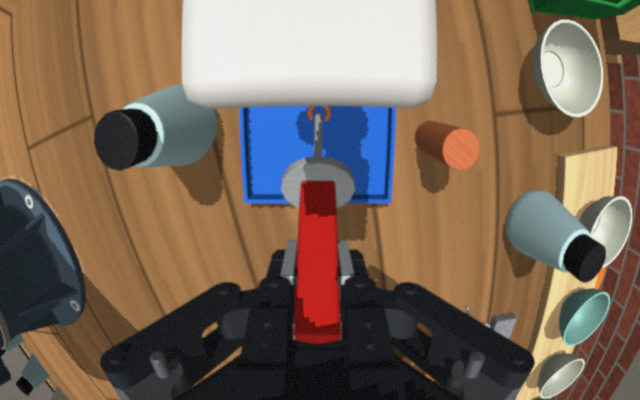

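The ring is off. I'll check whether it lies on the tray floor or hangs on the hook.

```bash
python3 - <<'E'
from h import *; from m1 import cloud,hsv; from geo import *
from cell import cams
S=cams.snapshot("side")
H=hsv(S);P=cloud(S)
m=np.zeros((400,640),bool);m[155:195,260:310]=1
m&=(H[...,0]>3)&(H[...,0]<18)&(H[...,1]>150)&(H[...,2]>100)
print(m.sum(),P[m].mean(0).round(4),np.percentile(P[m][:,2],[0,25,50,75,100]).round(3))
c=P[m].mean(0)-O; print("stand x,y",c@sx,c@sy)
E
python3 goto.py .5 -.1 .26 -60
```

```text
28 [0.5359 0.1139 0.0075] [0.005 0.006 0.007 0.009 0.011]
stand x,y 0.002696532055257885 -0.019936255161454274
t 11.75 pos [0.518  0.0347 0.1953] phi -11.05 gap 0.0164 F [-0.6  0.3 -2.4] q [ 0.07  0.27 -0.1   1.2  -0.    1.83]
tx 0.1358 ty -0.0644 tz 0.0078 turn 49.0
```

The ring lies on the tray floor at z≈7 mm, well inside the walls. Now I'll carry the pick back, first moving out and up.

Emit:
{"op": "step_arm", "data": {"motion": [{"fingers": 1,"tx": 0.015,"ty": -0.01,"tz": 0,"turn": 0},{"fingers": 1,"tx": 0.04,"ty": -0.04,"tz": 0,"turn": 0},{"fingers": 1,"tx": 0.07,"ty": -0.06,"tz": 0.002,"turn": 7},{"fingers": 1,"tx": 0.1,"ty": -0.065,"tz": 0.003,"turn": 14},{"fingers": 1,"tx": 0.13,"ty": -0.065,"tz": 0.004,"turn": 21},{"fingers": 1,"tx": 0.16,"ty": -0.065,"tz": 0.005,"turn": 28},{"fingers": 1,"tx": 0.19,"ty": -0.065,"tz": 0.006,"turn": 35},{"fingers": 1,"tx": 0.22,"ty": -0.065,"tz": 0.008,"turn": 42}]}}

```text
t: 12.55
position: [0.4834, -0.1845, 0.2617]
eef_rot: [[-0.802, -0.005, 0.597], [-0.597, -0.002, -0.802], [0.005, -1.0, -0.001]]
contact_force: [1.4, 0.0, -1.9]
finger_gap: 0.0164
```

```bash
python3 goto.py .5398 -.2204 .235 -60; python3 - <<'E'
from pose import *
o=env.observe()
W=cams.snapshot("wrist");np.savez("wrist16.npz",**W)
crop(W,250,60,390,210,4,"pics/w16.png")
for r in cl(W,o,[318],[108,111,114,120,126,132,138,144,150,178,190,202,226,250,286,310,334]): print(*r)
E
```

```text
t 12.55 pos [ 0.4834 -0.1845  0.2617] phi -53.34 gap 0.0164 F [ 1.4  0.  -1.9] q [-0.36  0.25  0.04  1.36 -0.    2.14]
tx -0.0240 ty 0.0265 tz 0.0626 turn 6.7
318 108 -0.0709 0.2595 0.0001
318 111 -0.0672 0.2605 0.0001
318 114 -0.0702 0.0919 -0.0005
318 120 -0.0665 0.0849 -0.0005
318 126 -0.0629 0.0798 -0.0005
318 132 -0.0595 0.0743 -0.0005
318 138 -0.0562 0.0694 -0.0005
318 144 -0.0531 0.0647 -0.0005
318 150 -0.0501 0.0605 -0.0006
318 178 -0.0398 0.0336 -0.0006
318 190 -0.0354 0.0267 -0.0006
318 202 -0.0316 0.0192 -0.0007
318 226 -0.024 0.0077 -0.0007
318 250 -0.0169 -0.0022 -0.0007
318 286 -0.0078 -0.0164 -0.0007
318 310 -0.0023 -0.0252 -0.0007
318 334 0.0032 -0.0333 -0.0008
```

View pics/w16.png

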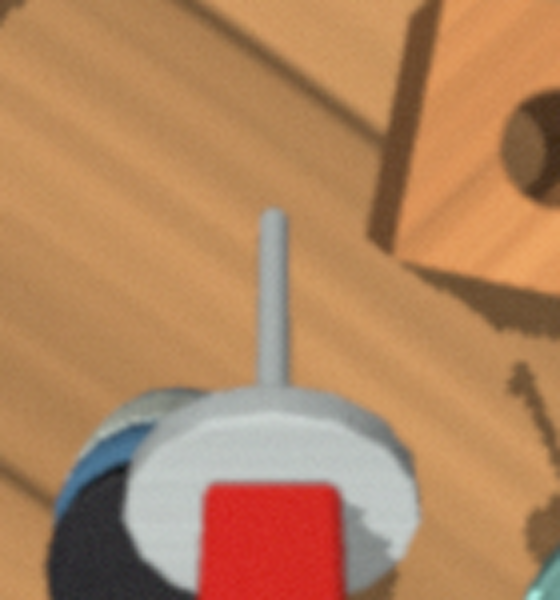

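The lean is unchanged at about 33° and the hook is empty. Now I'll go over the hole.

Emit:
{"op": "step_arm", "data": {"motion": [{"fingers": 1,"tx": -0.008,"ty": 0.005,"tz": 0.02,"turn": 6.7},{"fingers": 1,"tx": -0.016,"ty": 0.015,"tz": 0.042,"turn": 6.7},{"fingers": 1,"tx": -0.024,"ty": 0.0265,"tz": 0.0626,"turn": 6.7},{"fingers": 1,"tx": -0.024,"ty": 0.0265,"tz": 0.0626,"turn": 6.7},{"fingers": 1,"tx": -0.024,"ty": 0.0265,"tz": 0.0626,"turn": 6.7}]}}

```text
t: 13.1
position: [0.5385, -0.2249, 0.2351]
eef_rot: [[-0.872, -0.006, 0.49], [-0.49, -0.004, -0.872], [0.007, -1.0, 0.0]]
contact_force: [0.1, 0.3, -1.2]
finger_gap: 0.0165
```

```bash
python3 goto.py .5398 -.2204 .235 -60; python3 - <<'E'
from pose import *
W=cams.snapshot("wrist");np.savez("wrist17.npz",**W)
crop(W,250,40,390,190,4,"pics/w17.png")
S=cams.snapshot("side");crop(S,290,170,390,280,7,"pics/s17.png")
o=env.observe();R=np.array(o["eef_rot"]);p=np.array(o["position"])
C=np.array([.5906,-.191,.085])
print("hole pred px",np.round(wproj(W,C),1))
E
```

```text
t 13.1 pos [ 0.5385 -0.2249  0.2351] phi -60.64 gap 0.0165 F [ 0.1  0.3 -1.2] q [-0.39  0.4   0.17  1.35 -0.01  2.24]
tx -0.0033 ty 0.0000 tz -0.0033 turn -0.6
hole pred px [313.9 119.4]
```

View pics/w17.png

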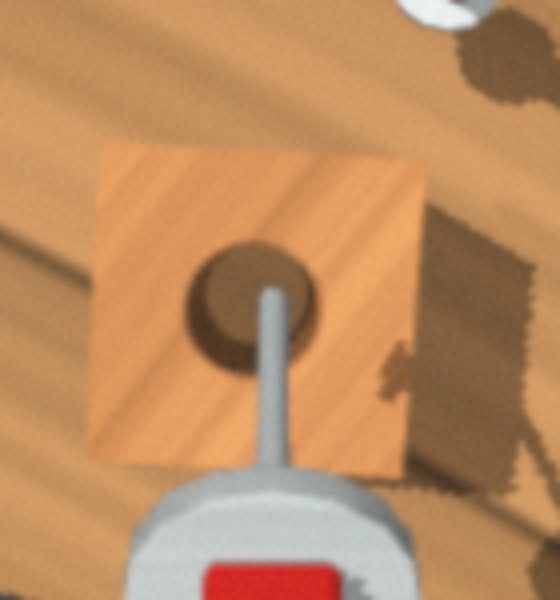

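View pics/s17.png

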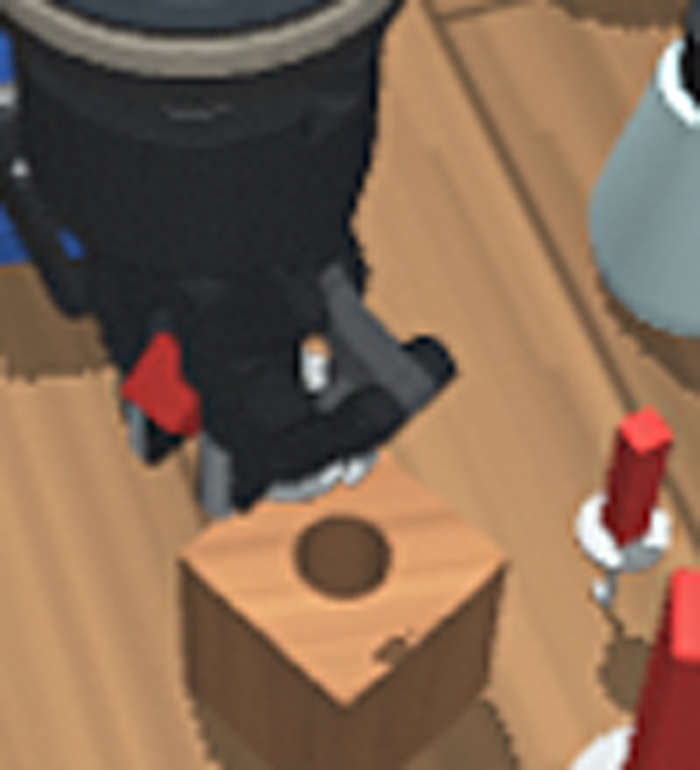

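Emit:
{"op": "step_arm", "data": {"motion": [{"fingers": 1,"tx": -0.005,"ty": 0.01,"tz": -0.0033,"turn": -0.6},{"fingers": 1,"tx": -0.005,"ty": 0.03,"tz": -0.0033,"turn": -0.6},{"fingers": 1,"tx": -0.005,"ty": 0.045,"tz": -0.0033,"turn": -0.6},{"fingers": 1,"tx": -0.005,"ty": 0.05,"tz": -0.0033,"turn": -0.6},{"fingers": 1,"tx": -0.005,"ty": 0.05,"tz": -0.0033,"turn": -0.6}]}}

```text
t: 13.7
position: [0.5406, -0.2188, 0.1854]
eef_rot: [[-0.866, -0.006, 0.5], [-0.5, -0.004, -0.866], [0.007, -1.0, 0.0]]
contact_force: [-0.5, 0.1, -1.2]
finger_gap: 0.0165
```

```bash
python3 goto.py .5412 -.2195 .154 -60; python3 - <<'E'
from pose import *
W=cams.snapshot("wrist");np.savez("wrist18.npz",**W)
crop(W,250,40,390,190,4,"pics/w18.png")
E
```

```text
t 13.7 pos [ 0.5406 -0.2188  0.1854] phi -59.98 gap 0.0165 F [-0.5  0.1 -1.2] q [-0.38  0.41  0.06  1.23 -0.01  2.24]
tx -0.0004 ty 0.0314 tz 0.0009 turn 0.0
```

View pics/w18.png

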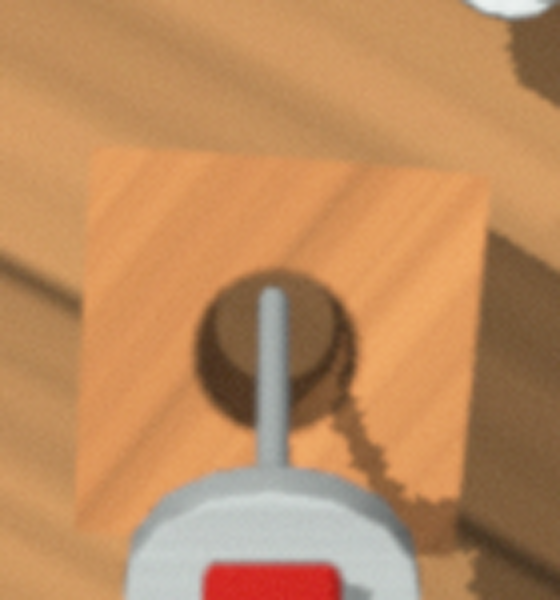

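Emit:
{"op": "step_arm", "data": {"motion": [{"fingers": 1,"tx": 0.0,"ty": 0.01,"tz": 0.0009,"turn": 0},{"fingers": 1,"tx": 0.0,"ty": 0.021,"tz": 0.0009,"turn": 0},{"fingers": 1,"tx": 0.0,"ty": 0.031,"tz": 0.0009,"turn": 0},{"fingers": 1,"tx": 0.0,"ty": 0.031,"tz": 0.0009,"turn": 0}]}}

```text
t: 14.15
position: [0.5404, -0.2196, 0.1533]
eef_rot: [[-0.866, -0.007, 0.5], [-0.5, -0.003, -0.866], [0.008, -1.0, -0.001]]
contact_force: [-1.0, 0.1, -1.1]
finger_gap: 0.0163
```

```bash
python3 goto.py .5412 -.2195 .154 -60; python3 - <<'E'
from pose import *
W=cams.snapshot("wrist");np.savez("wrist19.npz",**W)
crop(W,250,40,390,190,4,"pics/w19.png")
E
```

```text
t 14.15 pos [ 0.5404 -0.2196  0.1533] phi -59.99 gap 0.0163 F [-1.   0.1 -1.1] q [-0.38  0.42  0.    1.16 -0.01  2.23]
tx -0.0007 ty -0.0007 tz 0.0003 turn 0.0
```

View pics/w19.png

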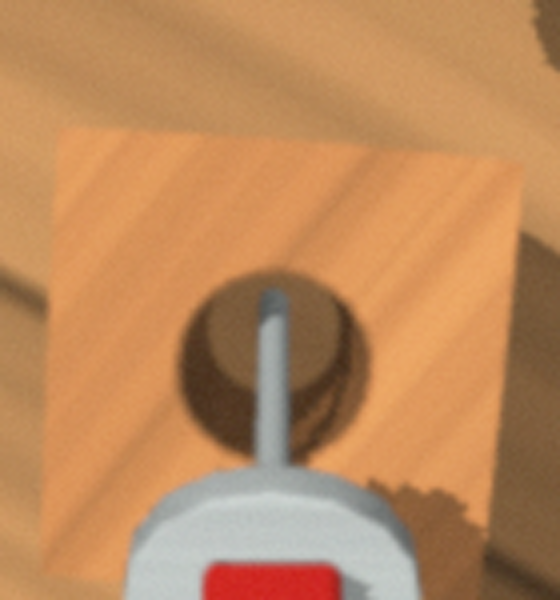

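The hook is down the hole. I'll ease the grip and swing the handle upright against the wall.

Emit:
{"op": "step_arm", "data": {"motion": [{"fingers": 1,"tx": 0.0,"ty": 0.0,"tz": 0.0003,"turn": 0},{"fingers": 1,"tx": -0.0093,"ty": -0.005,"tz": 0.0003,"turn": 0},{"fingers": 1,"tx": -0.0176,"ty": -0.0094,"tz": 0.0003,"turn": 0},{"fingers": 1,"tx": -0.0245,"ty": -0.0125,"tz": 0.0003,"turn": 0},{"fingers": 1,"tx": -0.0317,"ty": -0.0151,"tz": 0.0003,"turn": 0},{"fingers": 1,"tx": -0.0317,"ty": -0.0151,"tz": 0.0003,"turn": 0}], "grip_force": 20}}

```text
t: 14.8
position: [0.5684, -0.2039, 0.1693]
eef_rot: [[-0.866, -0.008, 0.5], [-0.5, -0.004, -0.866], [0.009, -1.0, -0.0]]
contact_force: [-6.9, -1.7, 0.5]
finger_gap: 0.0165
```

```bash
python3 goto.py .5906 -.191 .1733 -60; python3 - <<'E'
from pose import *
o=env.observe()
W=cams.snapshot("wrist");np.savez("wrist20.npz",**W)
crop(W,240,100,400,250,4,"pics/w20.png")
for r in cl(W,o,[318],[190,202,214,226,250,286,310,334]): print(*r)
E
```

```text
t 14.8 pos [ 0.5684 -0.2039  0.1693] phi -59.98 gap 0.0165 F [-6.9 -1.7  0.5] q [-0.34  0.46  0.1   1.22 -0.01  2.28]
tx -0.0256 ty -0.0042 tz -0.0000 turn 0.0
318 190 -0.0309 0.0414 -0.0008
318 202 -0.0263 0.0345 -0.0008
318 214 -0.0235 0.0239 -0.0008
318 226 -0.0208 0.0149 -0.0008
318 250 -0.015 0.0012 -0.0009
318 286 -0.009 -0.0185 -0.0009
318 310 -0.0052 -0.029 -0.0009
318 334 0.0048 -0.0317 -0.0009
```

View pics/w20.png

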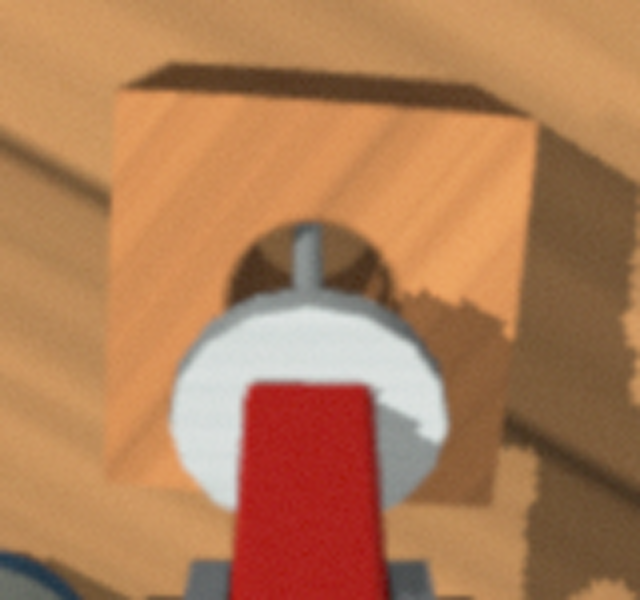

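The lean is down to 18°, so I'll carry on.

Emit:
{"op": "step_arm", "data": {"motion": [{"fingers": 1,"tx": -0.0075,"ty": -0.0016,"tz": 0,"turn": 0},{"fingers": 1,"tx": -0.015,"ty": -0.0028,"tz": 0,"turn": 0},{"fingers": 1,"tx": -0.0225,"ty": -0.0038,"tz": 0,"turn": 0},{"fingers": 1,"tx": -0.029,"ty": -0.0042,"tz": 0,"turn": 0},{"fingers": 1,"tx": -0.035,"ty": -0.0044,"tz": 0,"turn": 0},{"fingers": 1,"tx": -0.035,"ty": -0.0044,"tz": 0,"turn": 0}]}}

```text
t: 15.45
position: [0.5984, -0.1862, 0.1732]
eef_rot: [[-0.866, -0.009, 0.5], [-0.5, -0.004, -0.866], [0.01, -1.0, -0.001]]
contact_force: [-5.2, -2.4, -3.0]
finger_gap: 0.0164
```

```bash
python3 goto.py .5906 -.191 .1733 -60; python3 - <<'E'
from pose import *
o=env.observe()
W=cams.snapshot("wrist");np.savez("wrist21.npz",**W)
crop(W,240,140,400,290,4,"pics/w21.png")
S=cams.snapshot("side");crop(S,290,170,390,280,7,"pics/s21.png")
for r in cl(W,o,[318],[190,202,214,226,238,250,286,310,334]): print(*r)
E
```

```text
t 15.45 pos [ 0.5984 -0.1862  0.1732] phi -59.97 gap 0.0164 F [-5.2 -2.4 -3. ] q [-0.3   0.51  0.19  1.26 -0.01  2.32]
tx 0.0092 ty -0.0000 tz 0.0002 turn 0.0
318 190 -0.0177 0.0865 -0.0006
318 202 -0.0217 0.0482 -0.0007
318 214 -0.0141 0.0488 -0.0007
318 226 -0.014 0.0309 -0.0008
318 238 -0.0135 0.017 -0.0008
318 250 -0.0129 0.0054 -0.0008
318 286 -0.0126 -0.0237 -0.0009
318 310 -0.007 -0.0314 -0.0009
318 334 0.1977 0.1752 -0.0001
```

View pics/w21.png

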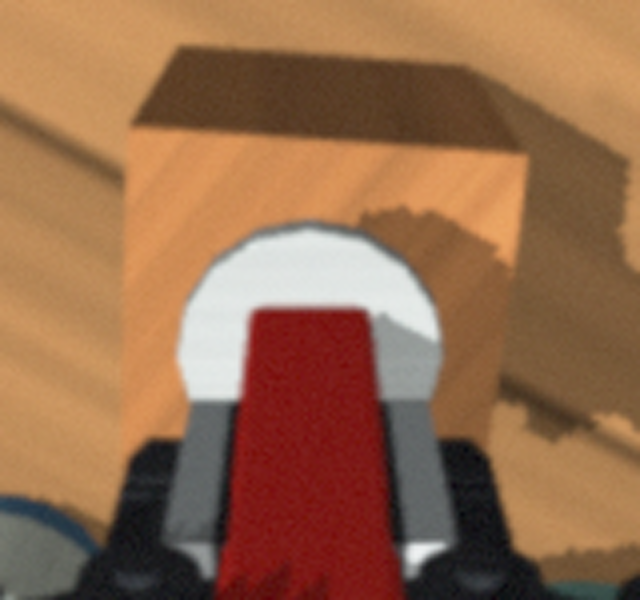

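View pics/s21.png

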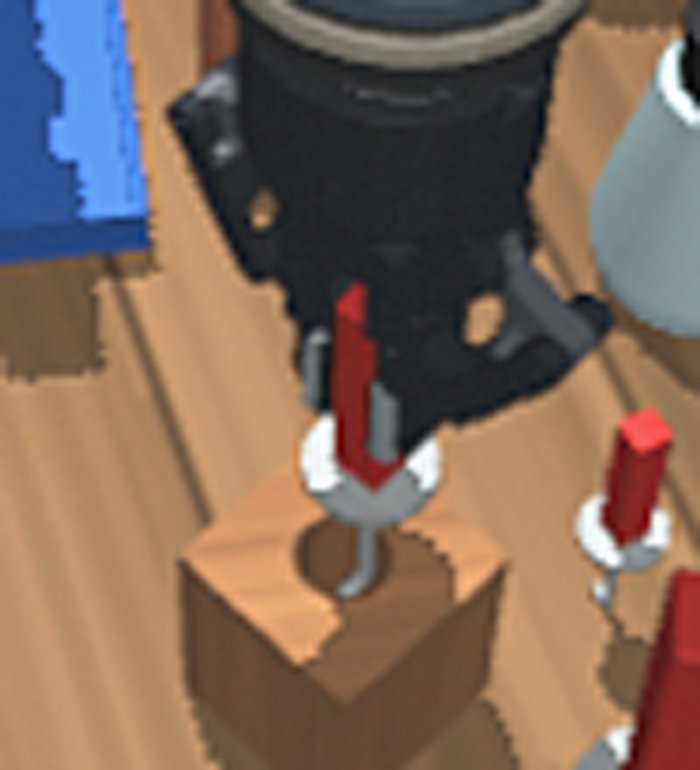

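The pick is nearly upright (about 1.5°) with the hook inside the hole. I'll centre it and lower it.

Emit:
{"op": "step_arm", "data": {"motion": [{"fingers": 1,"tx": 0.006,"ty": 0,"tz": 0.0002,"turn": 0},{"fingers": 1,"tx": 0.0117,"ty": 0,"tz": 0.0002,"turn": 0},{"fingers": 1,"tx": 0.0117,"ty": 0.01,"tz": 0.0002,"turn": 0},{"fingers": 1,"tx": 0.0117,"ty": 0.02,"tz": 0.0002,"turn": 0},{"fingers": 1,"tx": 0.0117,"ty": 0.03,"tz": 0.0002,"turn": 0},{"fingers": 1,"tx": 0.0117,"ty": 0.035,"tz": 0.0002,"turn": 0},{"fingers": 1,"tx": 0.0117,"ty": 0.035,"tz": 0.0002,"turn": 0}]}}

```text
t: 16.25
position: [0.5881, -0.1922, 0.1398]
eef_rot: [[-0.866, -0.007, 0.501], [-0.501, -0.004, -0.866], [0.008, -1.0, -0.0]]
contact_force: [-9.1, 5.0, 28.3]
finger_gap: 0.0167
```

```bash
python3 goto.py .5906 -.191 .1733 -60; python3 - <<'E'
from pose import *
o=env.observe()
W=cams.snapshot("wrist")
crop(W,240,140,400,290,4,"pics/w22.png")
S=cams.snapshot("side");crop(S,290,170,390,280,7,"pics/s22.png")
for r in cl(W,o,[318],[190,202,214,226,238,250,286,310]): print(*r)
E
```

```text
t 16.25 pos [ 0.5881 -0.1922  0.1398] phi -59.96 gap 0.0167 F [-9.1  5.  28.3] q [-0.31  0.5   0.09  1.17 -0.01  2.3 ]
tx -0.0025 ty -0.0335 tz 0.0002 turn 0.0
318 190 -0.0274 0.0534 -0.0007
318 202 -0.0218 0.0478 -0.0007
318 214 -0.0144 0.0478 -0.0007
318 226 -0.0135 0.032 -0.0008
318 238 -0.0128 0.0184 -0.0008
318 250 -0.0126 0.0059 -0.0008
318 286 -0.0116 -0.0223 -0.0009
318 310 -0.0073 -0.0317 -0.0009
```

View pics/s22.png

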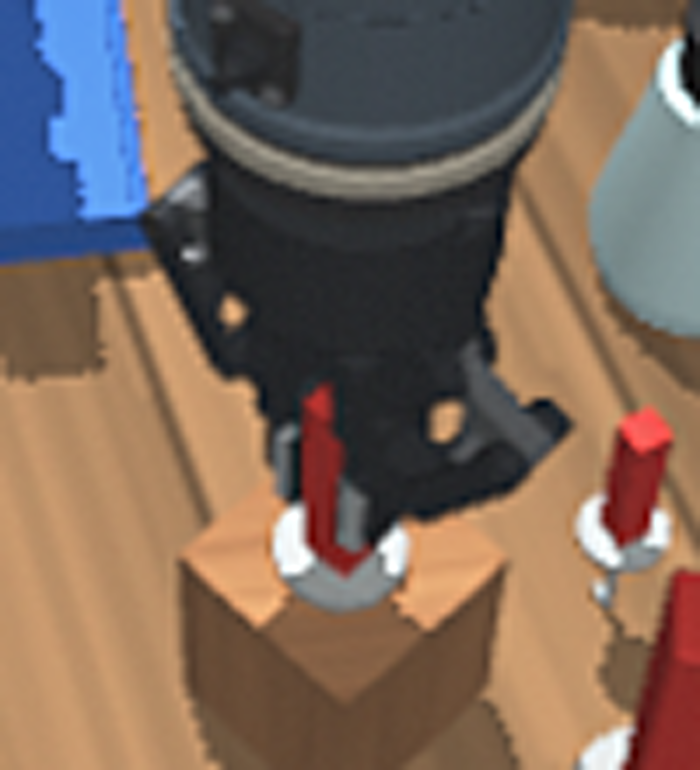

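View pics/w22.png

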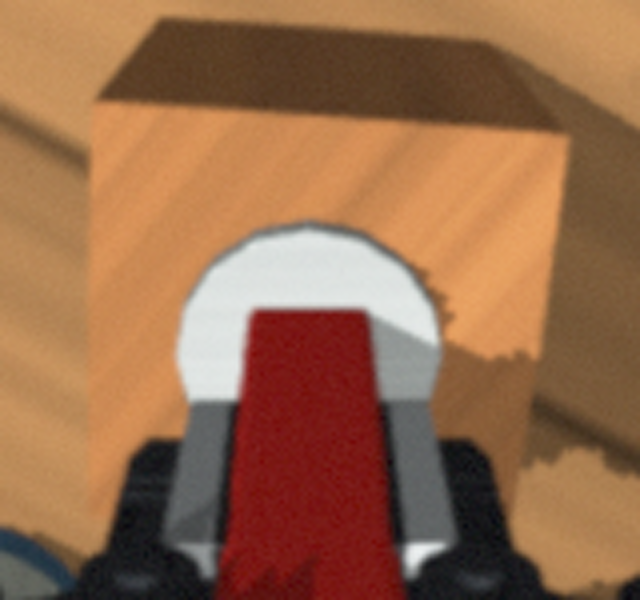

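The collar is down on the block and the wrist reads 28 N. I'll release and rise straight up.

Emit:
{"op": "step_arm", "data": {"motion": [{"fingers": -0.3,"tx": 0,"ty": -0.001,"tz": 0,"turn": 0},{"fingers": -0.3,"tx": 0,"ty": -0.001,"tz": 0,"turn": 0},{"fingers": -0.3,"tx": 0,"ty": -0.001,"tz": 0,"turn": 0},{"fingers": -0.3,"tx": 0,"ty": -0.001,"tz": 0,"turn": 0},{"fingers": -0.3,"tx": 0,"ty": -0.03,"tz": 0,"turn": 0},{"fingers": -0.3,"tx": 0,"ty": -0.07,"tz": 0,"turn": 0},{"fingers": -0.3,"tx": 0,"ty": -0.11,"tz": 0,"turn": 0},{"fingers": -0.3,"tx": 0,"ty": -0.15,"tz": 0,"turn": 0}]}}

```text
t: 17.15
position: [0.5889, -0.1915, 0.2912]
eef_rot: [[-0.866, -0.008, 0.501], [-0.501, -0.004, -0.866], [0.009, -1.0, -0.0]]
contact_force: [1.7, -0.5, 1.1]
finger_gap: 0.0554
```

```bash
python3 goto.py .40 -.05 .30 -60; python3 - <<'E'
from pose import *; from m1 import cloud,hsv
S=cams.snapshot("side");np.savez("side23.npz",**S);crop(S,290,190,390,300,7,"pics/s23.png")
cv2.imwrite("pics/side23.png",S["color"][:,:,::-1])
E
```

```text
t 17.15 pos [ 0.5889 -0.1915  0.2912] phi -59.96 gap 0.0554 F [ 1.7 -0.5  1.1] q [-0.31  0.48  0.45  1.54 -0.01  2.31]
tx 0.0928 ty -0.0079 tz -0.2171 turn 0.0
```

View pics/side23.png

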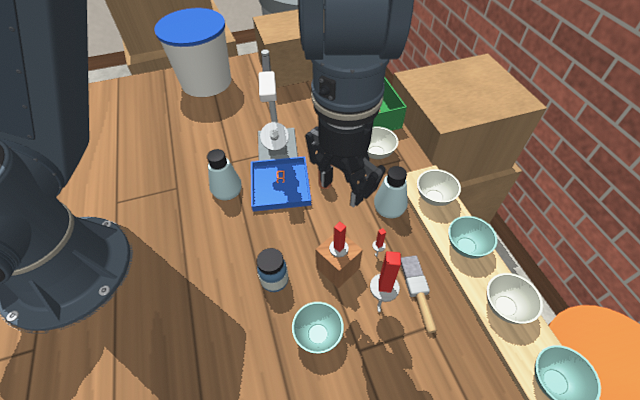

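The pick stands in its block and the ring is in the tray. I'll move the arm aside and check the numbers.

Emit:
{"op": "step_arm", "data": {"motion": [{"fingers": -0.3,"tx": 0.03,"ty": -0.008,"tz": -0.04,"turn": 0},{"fingers": -0.3,"tx": 0.06,"ty": -0.008,"tz": -0.09,"turn": 0},{"fingers": -0.3,"tx": 0.08,"ty": -0.008,"tz": -0.14,"turn": 0},{"fingers": -0.3,"tx": 0.0928,"ty": -0.008,"tz": -0.19,"turn": 0},{"fingers": -0.3,"tx": 0.0928,"ty": -0.008,"tz": -0.217,"turn": 0},{"fingers": -0.3,"tx": 0.0928,"ty": -0.008,"tz": -0.217,"turn": 0},{"fingers": -0.3,"tx": 0.0928,"ty": -0.008,"tz": -0.217,"turn": 0}]}}

```text
t: 17.9
position: [0.4011, -0.05, 0.3053]
eef_rot: [[-0.865, 0.001, 0.502], [-0.502, -0.007, -0.865], [0.003, -1.0, 0.006]]
contact_force: [0.2, 0.2, 1.0]
finger_gap: 0.0558
```

```bash
python3 - <<'E'
from pose import *; from m1 import cloud,hsv; from geo import O,sx,sy
S=cams.snapshot("side");T=cams.snapshot("top");s0=load("side0.npz");t0=load("top0.npz")
for n,A,(u0,v0,u1,v1) in(("side",S,(322,212,356,266)),("top",T,(350,195,395,235))):
    H=hsv(A);P=cloud(A);m=np.zeros((400,640),bool);m[v0:v1,u0:u1]=1
    br=m&((H[...,0]<8)|(H[...,0]>172))&(H[...,1]>150)&(H[...,2]>190)
    ys,xs=np.nonzero(br)
    if len(xs): print(n,"handle top",len(xs),plane(A,xs.mean(),ys.mean(),.171).round(4))
    p=P[m&(H[...,1]<40)&(H[...,2]>90)];p=p[abs(p[:,2]-.091)<.008]
    if len(p): print("collar",len(p),cv2.minEnclosingCircle(p[:,:2].astype(np.float32)*1000),np.percentile(p[:,2],[10,50,90]).round(4))
H=hsv(S);P=cloud(S);m=np.zeros((400,640),bool);m[155:212,250:312]=1
m&=(H[...,0]>3)&(H[...,0]<18)&(H[...,1]>150)&(H[...,2]>100)
c=P[m].mean(0)-O;print("ring",m.sum(),"tray x,y",round(c@sx,4),round(c@sy+.0475,4),"z",P[m][:,2].min().round(4),P[m][:,2].max().round(4))
d=cv2.absdiff(S["color"],s0["color"]).max(2); cv2.imwrite("pics/diff.png",np.hstack([d])); cv2.imwrite("pics/side24.png",S["color"][:,:,::-1])
cv2.imwrite("pics/top24.png",T["color"][:,:,::-1])
E
```

```text
side handle top 66 [ 0.5912 -0.1908  0.171 ]
collar 143 ((592.9000244140625, -191.02423095703125), 21.267066955566406) [0.0886 0.0906 0.092 ]
top handle top 72 [ 0.5906 -0.1905  0.171 ]
collar 112 ((590.8909912109375, -190.75042724609375), 20.05317497253418) [0.0897 0.0916 0.0935]
ring 36 tray x,y -0.0158 0.0122 z -0.0024 0.0108
```

View pics/side24.png

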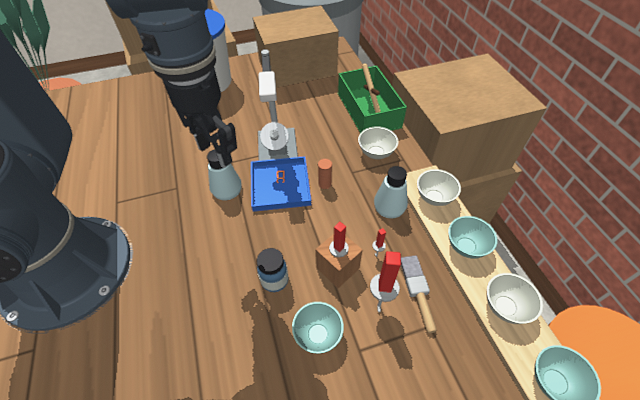

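View pics/diff.png

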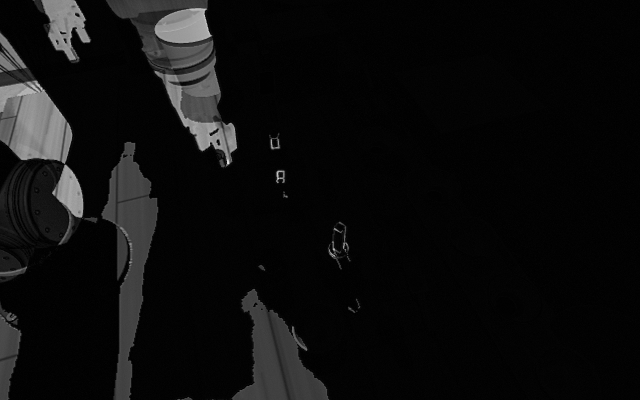

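The difference picture shows only the arm with its shadow, the ring and the pick changed. The pick stands upright at (0.591,-0.191) on the hole centre, with its collar flat. I'm handing in.

```bash
python3 -c "
from cell import env
print(env.finish_job()); print(env.observe()['t'])"
```

```text
the job is handed in; nothing more can be done
None
the job is handed in; nothing more can be done
```

I pulled the ring with the pick; it now lies in the blue tray and the pick stands in its block. I handed the job in at about 18 s and got no verdict back.

**How it went:** The gripper can only point straight down and the lamp head hangs over the ring. So I tilted the pick about 33° in the jaws by pushing its toe against the block's hole. I then fed the hook through the loop along the spindle. The loop took up at about 7 N, and further pulling freed the ring, which dropped into the tray. Afterwards I straightened the pick in the hole, set its collar down and let go.

**Last checks:**
- **Ring:** on the tray floor, well inside the walls. One colour mask also caught the terracotta-coloured surroundings, so its final reading is looser than the first one, which put the ring at tray x +3 mm, y +28 mm.
- **Pick:** handle top and collar both at about (0.591, -0.191), the hole's centre, with the collar top at 91 mm, so it is seated and upright.
- **Other things:** a before/after picture difference in the side view shows no other object moved.

**Disagreements:**
- The wrist camera's image was about 4 px (about 3 mm) off the other two cameras. I allowed for this when lining up the hook.
- Setting the pick down pressed at about 28 N on the wrist before release.
- I inferred that the hook was under the ring from the tool position, the side view and the pull force. I did not see it directly.

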